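Turn the seal washers over and stack them on the shaft

ROBOT

A 6-joint arm with a two-finger parallel gripper is mounted at the origin on the work surface. World frame = base frame: x ahead of the robot, y to its left, z up, the work surface at z = 0. Lengths are in m, angles in rad, forces in N, time in s.
With the tool pointing down it reaches from about 0.275 to 0.85 m from the base axis. Payload 5.2 kg.
Tool frame: the origin (TCP) lies midway between the tips of the shut fingers; the grasp point (between the pads) lies 19 mm behind it; z points along the fingers, y is the line along which they close (so a half turn about z gives the same grasp; the last joint's range is limited). The gripper opens to 85 mm and grips with 20 to 120 N. Pads are 22 mm wide; open, the fingers measure 114 mm over their backs; the gripper's body (76 mm by 85 mm) begins 54 mm behind the grasp point. The pads swing forward as they close: fully open they stand 13 mm farther back than shut.
Start: joints at [0.911, 0.259, 1.535, -0, 1.348, -0.203], TCP at [0.243, 0.494, 0.231] pointing down, gripper open.
Joint ranges: [-3.14, 3.14], [-0.91, 2.08], [0.19, 2.58], [-1.22, 4.36], [0.22, 2.71], [-3.12, 3.12]. Speed limits (rad/s): [2.57, 2.57, 3.14, 3.14, 3.14, 3.14].

INTERFACE

Orientations are given as a rotation vector (axis times angle).
In Python, from plant import readout, viewer, env gives the robot as it stands.
- The arm moves only by the tool drive_tool, never from a script. Its argument "motion" is a list of rows, each a list of 3 entries, a list of its own where there are three numbers: the turn, a rotation vector about the tool's x, y, z in degrees, then the shift along the tool's x, y, z in m, then the closure in counts, from 0 (fully open) to 255 (shut). A call has 1 to 10 rows; each row is the pose to reach, as a shift and turn from the pose commanded when the call began, along the tool's axes at that moment; what a row does not reach only later rows make up. A row lasts 1/10 s, in which the tool goes at most 50 mm and 8.59 degrees, less where a joint would pass 70% of its speed; a pose out of reach is approached as far as the arm can. A call with a gripper value outside its range is refused whole. The fingers move at their own pace and stop on an object; the grip force is fixed at half the most. Time passes only in rows, so rows that repeat a pose let the fingers close. It gives the time, the measured TCP pose, the force, the opening and the grip force at its end, in the units of the state.
- readout.state(): the state, without advancing time (a new reading comes with each control period).
- viewer.camera(name): name is "side" or "top"; returns the picture (420x560x3 uint8, red, green, blue); there is no depth.
- viewer.camera_params(name): a dict with "camera_matrix" (3x3 intrinsics, pixels), "pose" (4x4, takes a point from camera to world coordinates). Camera axes: x right, y up, looking along -z (the intrinsics and any distortion apply to the point x, -y, -z); pixel columns grow to the right and rows downward; lengths in m; the calibration is good to about 2 mm. A picture is of the moment at which its call begins. camera_params takes no time and is no camera call.
- env.sign_off(): hands the job in; it is judged then, once.
The state is a dict: "time": time; "joint_pos": joint angles; "joint_vel": joint speeds; "joint_torque": joint torques, N m; "ee_pos": TCP position; "tcp_rot": TCP orientation; "ft_force": force on the tool from outside, world axes, zero at the start; "torque": the same for the moment, N m; "width": finger opening in m; "gripper_force": force on a finger pad.
Only numpy, scipy, OpenCV 4.12 (cv2) and the standard library are available. Lean on these libraries where they do the work, as an engineer would, in place of code of your own. Each camera call takes 0.05 s, during which the arm holds its last target. There are 200 camera calls.

TASK

One washer at a time, in the order red, yellow, blue, green (skip any that are missing), send each seal washer through the twist chute so that it comes out turned over, and slide it over the upright shaft, rubber side down, so that the stack sits fully home in that order from the bottom. Then slide the brass spacer ring over the shaft onto the stack; do not disturb the other things on the bench.

Things in the scene. Friction and masses are not known exactly. Their poses are not given: they have to be found in the camera images.
- washer_red: seal washer, red metal: flat ring 44 mm across, 10 mm thick, hole 18 mm, about 30 g. One face carries a flush black rubber ring (36 mm across); the other face and the rim are plain red. Origin at its centre, mid-thickness; its z axis points out of the rubber face: z up = rubber side up (as it starts, flat on the mat), z down = turned over. May be absent.
- washer_yellow: seal washer, yellow metal: flat ring 44 mm across, 10 mm thick, hole 18 mm, about 30 g. One face carries a flush black rubber ring (36 mm across); the other face and the rim are plain yellow. Origin at its centre, mid-thickness; its z axis points out of the rubber face: z up = rubber side up (as it starts, flat on the mat), z down = turned over. May be absent.
- washer_blue: seal washer, blue metal: flat ring 44 mm across, 10 mm thick, hole 18 mm, about 30 g. One face carries a flush black rubber ring (36 mm across); the other face and the rim are plain blue. Origin at its centre, mid-thickness; its z axis points out of the rubber face: z up = rubber side up (as it starts, flat on the mat), z down = turned over. May be absent.
- washer_green: seal washer, green metal: flat ring 44 mm across, 10 mm thick, hole 18 mm, about 30 g. One face carries a flush black rubber ring (36 mm across); the other face and the rim are plain green. Origin at its centre, mid-thickness; its z axis points out of the rubber face: z up = rubber side up (as it starts, flat on the mat), z down = turned over. May be absent.
- chute: twist chute, fixed: a smooth steel wire cage (slot 20 mm, half turn over 200 mm) falling at 45 degrees along its own +x (y across, z up) from an open loading ramp to a tray. A washer let go on the ramp slides through in about 1 s and comes out other face up. Friction about 0.12. Origin: table level, under the washer's resting place in the tray.
- chute_inlet (a point): middle of the loading ramp, on its surface: put the centre of the washer's underside here, flat on the 45 degree slope, and let go. 318 mm uphill of the chute's origin, 243 mm above the table. Ramp: two 6 mm wires, 34 mm wide over both, open beside and above, 33 mm more uphill; the flared mouth begins 27 mm downslope, cage there 40 mm above the slope.
- chute_mid (a point): centre of the twisted slot, halfway through the half turn, where a washer is on edge.
- chute_tray (a point): tray floor (dark, 10 mm above the table) where a washer comes to rest, or up to 40 mm short of it, before two orange pins (8 mm thick, 20 mm high; 22 mm downhill, 14 mm either side). Open above; side walls (22 mm above the table) 75 mm across either side, end wall (32 mm) 60 mm downhill. Exit wires end 75 mm uphill, 10 mm above the floor, the cage (60 mm high) 100 mm.
- fixture: cast aluminium link, fixed: block 90 x 80 x 20 mm; at its centre a hub 34 mm across, top 30 mm above the table, and on it an upright steel shaft 14 mm thick, 68 mm tall (top at 98 mm, last 7 mm tapered). A 36 mm tall collar and tube run off to its own +x from 55 mm beyond the shaft. Origin at table level on the shaft's axis.
- shaft_seat (a point): centre of the hub's top, at the foot of the shaft, 30 mm above the table, z up along the shaft: the first washer's underside rests here, the next one 10 mm higher, and so on.
- spacer: brass spacer ring, 30 mm across, 20 mm tall, hole 18 mm, about 60 g; stands on end on the mat; origin at the centre of the underside, z axis along its bore. Either end may go down.
- screwdriver: bystander: a screwdriver, 160 mm long.
- wrench: bystander: a spanner, 150 mm long.
- grease: bystander: a jar, 52 mm across and 60 mm tall.
- nut: bystander: a dark steel plain nut-like ring, 32 mm across, 12 mm tall, near the chute; not part of the job.
- cover: bystander: a small cast cover plate, 48 x 40 x 10 mm.
- rod_end: bystander: a cast rod end, about 120 mm long.
- screw_box: bystander: a blue box of screws, 70 x 50 x 30 mm.

How it is judged:
On the way, in this order (a step that is already met when the one before it is completed fails the run):
1. the red washer passes through the twist of the chute (distance between washer_red and chute_mid below 0.035 m).
2. the yellow washer passes through the twist of the chute (distance between washer_yellow and chute_mid below 0.035 m).
3. the blue washer passes through the twist of the chute (distance between washer_blue and chute_mid below 0.035 m).
4. the green washer passes through the twist of the chute (distance between washer_green and chute_mid below 0.035 m).
At the end, for the whole second after the job is handed in: All washers present are on the shaft (5 mm of its axis), rubber side down, flat (11 degrees), down on the hub or stack, in the order red, yellow, blue, green from the bottom; the spacer is on the shaft above them, down on the stack, upright (7 degrees); all at rest (horizontal distance between each of washer_red, washer_yellow, washer_blue, washer_green, spacer and shaft_seat below 0.005 m and angle between each of washer_red, washer_yellow, washer_blue, washer_green's own z axis and vertical above 2.95 rad and z of washer_red in the frame of shaft_seat between 0 and 0.042 m and linear speed of each of washer_red, washer_yellow, washer_blue, washer_green, spacer below 0.02 m/s and z of spacer in the frame of washer_red below -0.002 m and z of each of washer_yellow, washer_blue, washer_green in the frame of washer_red below -0.005 m and z of washer_yellow in the frame of shaft_seat between 0 and 0.042 m and z of spacer in the frame of washer_yellow below -0.002 m and z of each of washer_blue, washer_green in the frame of washer_yellow below -0.005 m and z of washer_blue in the frame of shaft_seat between 0 and 0.042 m and z of spacer in the frame of washer_blue below -0.002 m and z of washer_green in the frame of washer_blue below -0.005 m and z of washer_green in the frame of shaft_seat between 0 and 0.042 m and z of spacer in the frame of washer_green below -0.002 m and z of spacer in the frame of shaft_seat below 0.064 m and angle between the z axis of spacer and the z axis of shaft_seat, either way round below 0.12 rad); the robot touches nothing.
It fails at once if a bystander is moved more than 30 mm (distance of any of screwdriver, wrench, grease, nut, cover, rod_end, screw_box from where it was at the start of the episode above 0.03 m).
Of washer_red, washer_yellow, washer_blue, washer_green only 3 to 4 are there at a start; the rules pass over those that are not, and their reading is None.
At some moment in a run one of washer_red, washer_yellow, washer_blue, washer_green, spacer may be knocked a few centimetres aside while the robot is not near it.
It also fails if it takes over 210 s, if anything falls off the work surface, if the arm or the gripper's body presses on something with over 40 N, if the wrist force passes 120 N, or if a joint passes its speed limit or range.

## Working session

There is one attempt and no reset: what is moved stays moved. The work goes in short steps, Python scripts to look and compute and a tool call to move; the robot and the scene stay as the last step left them, time stands still between calls to the robot, and variables do not carry over. Pictures are saved under pics/ and viewed, at most 14 in all, crops included, and the job is handed in when it is done.

Besides the shell and the picture viewer there is one more tool, called after ">>>" as name(argument=value, ...) on one line, values as JSON. drive_tool: Moves the arm, as the interface text tells. Its arguments: {"type":"object","properties":{"motion":{"type":"array","items":{"type":"array"}}},"required":["motion"]}

```bash
ls; mkdir -p pics; python3 - <<'E'
from plant import readout, viewer, env
import cv2,numpy as np
print(readout.state())
for n in("top","side"):
    im=viewer.camera(n); cv2.imwrite(f"pics/{n}0.png",im[:,:,::-1]); p=viewer.camera_params(n); print(p)
E
```

```text
pics
{'time': 0.0, 'joint_pos': array([ 9.11168825e-01,  2.59338404e-01,  1.53609673e+00,  2.12327018e-05,
        1.34800989e+00, -2.02814984e-01]), 'joint_vel': array([-0.00091302,  0.00026891,  0.00080996, -0.00044753, -0.00108829,
        0.00206982]), 'joint_torque': array([-1.71363481e-03, -4.46027184e+01, -2.90573573e+01, -4.00414292e-04,
        1.16814507e-02, -8.43852195e-05]), 'ee_pos': array([0.24224374, 0.49318244, 0.2304717 ]), 'tcp_rot': array([-7.11163954e-01, -3.05922555e+00,  2.62907848e-03]), 'ft_force': array([1.02027838, 0.11674083, 0.01710598]), 'torque': array([-0.00186326,  0.01410638,  0.02378326]), 'gripper_force': 0.0, 'width': 0.08536594605785335}
{'camera_matrix': array([[442.29992663,   0.        , 273.40240976],
       [  0.        , 442.29992663, 204.10522304],
       [  0.        ,   0.        ,   1.        ]]), 'pose': array([[ 2.53796229e-02,  9.86615738e-01, -1.61075322e-01,
         3.30882479e-01],
       [-9.99673861e-01,  2.55051107e-02, -1.28885063e-03,
         1.20385205e-02],
       [ 2.83664360e-03,  1.61055500e-01,  9.86941275e-01,
         1.42908970e+00],
       [ 0.00000000e+00,  0.00000000e+00,  0.00000000e+00,
         1.00000000e+00]])}
{'camera_matrix': array([[408.10852083,   0.        , 280.29365788],
       [  0.        , 408.10852083, 215.19183845],
       [  0.        ,   0.        ,   1.        ]]), 'pose': array([[-0.98949964,  0.11117135, -0.0923655 ,  0.4333316 ],
       [-0.14392944, -0.69944574,  0.70004284,  0.96172925],
       [ 0.01322006,  0.70598625,  0.70810214,  1.13527535],
       [ 0.        ,  0.        ,  0.        ,  1.        ]])}
```

View pics/top0.png

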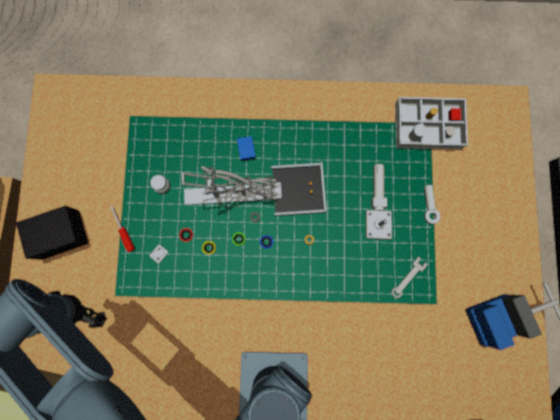

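View pics/side0.png

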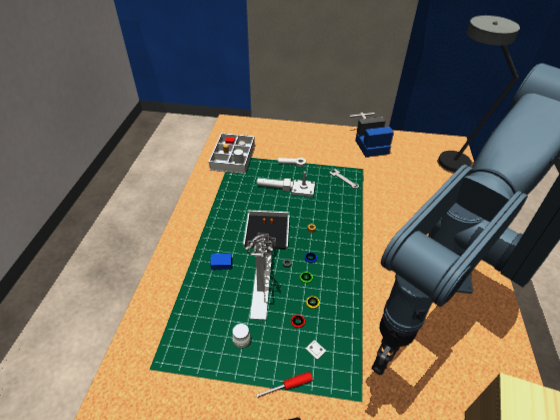

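```bash
cat > h.py <<'E'
import cv2,numpy as np
from scipy.spatial.transform import Rotation as R
from plant import readout, viewer
P={n:viewer.camera_params(n) for n in("top","side")}
def proj(n,X):
    T=np.linalg.inv(P[n]["pose"]);c=T[:3,:3]@np.asarray(X,float)+T[:3,3];K=P[n]["camera_matrix"]
    return np.array([K[0,2]+K[0,0]*c[0]/-c[2],K[1,2]+K[1,1]*-c[1]/-c[2]])
def ray(n,uv):
    K=P[n]["camera_matrix"];d=np.array([(uv[0]-K[0,2])/K[0,0],-(uv[1]-K[1,2])/K[1,1],-1]);M=P[n]["pose"]
    d=M[:3,:3]@d;return M[:3,3],d/np.linalg.norm(d)
def plane(n,uv,z):
    o,d=ray(n,uv);return o+d*(z-o[2])/d[2]
def tri(ut,us):
    A=np.zeros((3,3));b=np.zeros(3);rs=[ray("top",ut),ray("side",us)]
    for o,d in rs:
        M=np.eye(3)-np.outer(d,d);A+=M;b+=M@o
    X=np.linalg.solve(A,b);return X,[np.linalg.norm(np.cross(X-o,d)) for o,d in rs]
HUE={"red":[(0,6),(174,180)],"yellow":[(26,34)],"green":[(50,70)],"blue":[(112,128)],"orange":[(8,24)]}
def mask(im,c,s=120,v=60):
    h=cv2.cvtColor(im,cv2.COLOR_RGB2HSV);m=np.zeros(im.shape[:2],np.uint8)
    for a,b in HUE[c]: m|=cv2.inRange(h,(a,s,v),(b,255,255))
    return m
def shot(n,name=None,box=None,k=4):
    im=viewer.camera(n)
    if name:
        x0,y0,x1,y1=box or(0,0,560,420);c=im[y0:y1,x0:x1,::-1]
        cv2.imwrite(f"pics/{name}.png",cv2.resize(c,None,fx=k,fy=k,interpolation=cv2.INTER_CUBIC))
    return im
def blobs(im,c,box,amin=6,**kw):
    x0,y0,x1,y1=box;m=mask(im,c,**kw);q=np.zeros_like(m);q[y0:y1,x0:x1]=m[y0:y1,x0:x1]
    q=cv2.dilate(q,np.ones((3,3)));out=[]
    for k in cv2.findContours(q,cv2.RETR_EXTERNAL,cv2.CHAIN_APPROX_NONE)[0]:
        (u,v),_,_=e=cv2.fitEllipse(k) if len(k)>5 else cv2.minAreaRect(k)
        if cv2.contourArea(k)>amin: out.append((np.round([u,v],1),np.round(e[1],1),cv2.contourArea(k)))
    return out
def rep():
    s=readout.state();r=R.from_rotvec(s["tcp_rot"]).as_matrix()
    print("t%.1f"%s["time"],"tcp",s["ee_pos"].round(4),"z",r[:,2].round(3),"y",r[:,1].round(3),"w %.4f"%s["width"],"gf %.0f"%s["gripper_force"],"F",s["ft_force"].round(1),"q",s["joint_pos"].round(2))
E
python3 - <<'E'
from h import *
t=shot("top","t1",(170,140,330,260),5);s=shot("side","s1",(190,150,350,350),3)
for c in HUE:
    print(c)
    for n,im,box in(("top",t,(125,120,330,300)),("side",s,(200,160,360,370))):
        for uv,ax,a in blobs(im,c,box): print(' ',n,uv,ax,a,plane(n,uv,.008).round(4))
a=cv2.imread("pics/t1.png");b=cv2.imread("pics/s1.png")
E
```

```text
red
  top [185.8 234.5] [14. 15.] 162.0 [0.4565 0.2932 0.008 ]
  top [128.2 242.7] [ 9.1 26.1] 159.5 [0.4254 0.4762 0.008 ]
  side [297.5 320.8] [14.5 15.9] 179.5 [0.461  0.2968 0.008 ]
yellow
  top [208.8 247.5] [14.2 14.9] 163.0 [0.4167 0.2172 0.008 ]
  top [308.7 239.3] [ 9.9 10.5] 63.5 [ 0.4512 -0.1024  0.008 ]
  side [312.4 302.1] [13.4 15.5] 159.5 [0.4213 0.2223 0.008 ]
green
  top [238.4 238.7] [16.  16.4] 203.5 [0.4473 0.1235 0.008 ]
  side [316.1 307.6] [3.  4.8] 10.0 [0.4078 0.2409 0.008 ]
  side [307.3 305.3] [ 4. 10.] 23.0 [0.4364 0.2367 0.008 ]
  side [317. 297.] [2.9 5.3] 9.0 [0.4082 0.2007 0.008 ]
  side [308.8 296.4] [3.2 9.9] 20.0 [0.4348 0.2025 0.008 ]
  side [305.8 276.8] [13.8 15.3] 164.0 [0.4524 0.1259 0.008 ]
blue
  top [265.8 241.5] [11.7 12.6] 114.0 [0.4406 0.0352 0.008 ]
  side [310.3 257.2] [10.5 13.4] 106.5 [0.4451 0.0385 0.008 ]
orange
  top [188. 299.] [ 2.1 45.5] 48.0 [0.2537 0.2746 0.008 ]
  top [152.1 298.6] [ 3.2 49. ] 101.5 [0.2521 0.3874 0.008 ]
  top [128.8 298.3] [ 4.  14.2] 36.0 [0.2512 0.4607 0.008 ]
  top [186.6 240.6] [2.9 8.3] 15.0 [0.4369 0.
[... 279 characters left out ...]
9.0 [ 0.6078 -0.1077  0.008 ]
  top [310.  183.3] [4.6 5.8] 19.0 [ 0.6351 -0.1044  0.008 ]
  top [125.2 147.8] [ 3.1 19.4] 41.0 [0.7395 0.5108 0.008 ]
  top [125.9 131. ] [ 4.4 14.5] 43.5 [0.7976 0.513  0.008 ]
  top [126.3 121. ] [4.6 5.8] 19.0 [0.8325 0.5145 0.008 ]
  side [297. 314.] [2.3 5.5] 8.0 [0.4653 0.2732 0.008 ]
  side [312.5 299.6] [3.4 5.9] 14.0 [0.4218 0.2128 0.008 ]
  side [311.3 227.7] [9.2 9.9] 69.5 [ 0.4546 -0.1049  0.008 ]
  side [271.1 220.1] [4.4 8.2] 25.0 [ 0.6115 -0.1207  0.008 ]
  side [263.8 220.1] [4.2 8.1] 23.5 [ 0.6393 -0.1163  0.008 ]
  side [344.6 163. ] [ 8.3 78.9] 377.5 [ 0.343  -0.5252  0.008 ]
  side [208.2 187.7] [23.9 80.5] 1053.0 [ 0.9004 -0.2656  0.008 ]
```

View pics/t1.png

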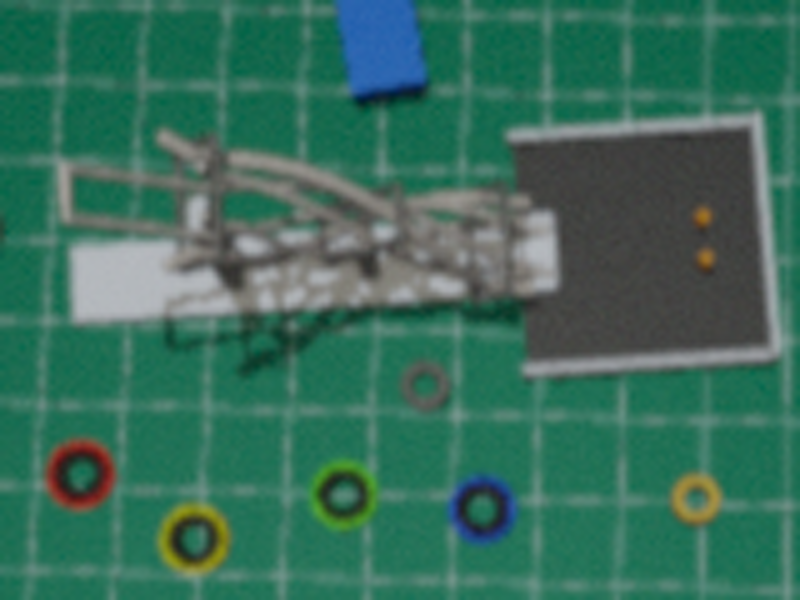

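View pics/s1.png

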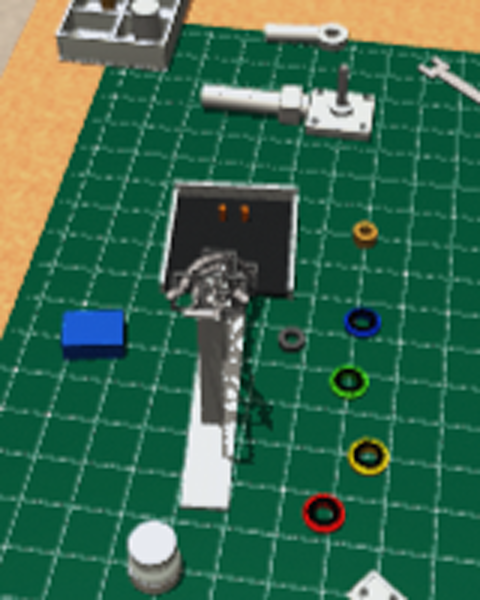

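```bash
python3 - <<'E'
from h import *
t=shot("top");s=shot("side")
a=cv2.resize(t[195:250,355:405],None,fx=10,fy=10,interpolation=cv2.INTER_CUBIC)[:550,:400]
a=cv2.resize(t[195:250,360:400],None,fx=10,fy=10,interpolation=cv2.INTER_CUBIC)
b=cv2.resize(s[160:215,280:320],None,fx=10,fy=10,interpolation=cv2.INTER_CUBIC)
cv2.imwrite("pics/fx.png",np.hstack([a,b])[:,:,::-1])
c=lambda p:(170+p[0]/5,140+p[1]/5)
for nm,p,z in(("tray wall A",(510,135),.022),("A2",(758,118),.022),("B",(525,372),.022),("B2",(775,352),.022),("end1",(762,118),.032),("end2",(775,352),.032),
 ("rampend1",(66,162),.266),("rampend2",(66,222),.266),("pin1",(703,215),.03),("pin2",(706,258),.03),("strip",(70,245),.002),("strip2",(75,325),.002),("strip3",(558,210),.012),("strip4",(560,290),.012)):
    print(nm,plane("top",c(p),z).round(4))
print("pins tri",tri((310.9,191.5),(271.1,220.1)),tri((310.0,183.3),(263.8,220.1)))
for n,u,v in(("red",(185.8,234.5),(297.5,320.8)),("yel",(208.8,247.5),(312.4,302.1)),("grn",(238.4,238.7),(305.8,276.8)),("blu",(265.8,241.5),(310.3,257.2)),("sp",(308.7,239.5),(311.3,227.7))):print(n,tri(u,v))
E
```

```text
tray wall A [0.6832 0.0216 0.022 ]
A2 [ 0.6989 -0.1404  0.022 ]
B [0.5272 0.0079 0.022 ]
B2 [ 0.5443 -0.1526  0.022 ]
end1 [ 0.6964 -0.1419  0.032 ]
end2 [ 0.5428 -0.1514  0.032 ]
rampend1 [0.601  0.2587 0.266 ]
rampend2 [0.568  0.2568 0.266 ]
pin1 [ 0.6314 -0.1045  0.03  ]
pin2 [ 0.6032 -0.1068  0.03  ]
strip [0.6065 0.3088 0.002 ]
strip2 [0.5534 0.3025 0.002 ]
strip3 [ 0.6361 -0.0111  0.012 ]
strip4 [ 0.583  -0.0136  0.012 ]
pins tri (array([ 0.60713752, -0.1066019 ,  0.02220935]), [np.float64(0.002114419190025765), np.float64(0.0021144191900259405)]) (array([ 0.63462901, -0.1034664 ,  0.0208812 ]), [np.float64(0.002267351460915001), np.float64(0.0022673514609150157)])
red (array([0.45904851, 0.29402769, 0.00286146]), [np.float64(0.0021222468682902305), np.float64(0.00212224686829035)])
yel (array([0.41916725, 0.21799451, 0.00107493]), [np.float64(0.0020668053238630706), np.float64(0.0020668053238630866)])
grn (array([0.45000981, 0.12358672, 0.0044613 ]), [np.float64(0.0024248552882001027), np.float64(0.0024248552882000407)])
blu (array([0.44305396, 0.03511625, 0.00346134]), [np.float64(0.002145235604322525), np.float64(0.0021452356043226268)])
sp (array([ 0.45246983, -0.10244335,  0.01025053]), [np.float64(0.0021468038717024555), np.float64(0.0021468038717023475)])
```

View pics/fx.png

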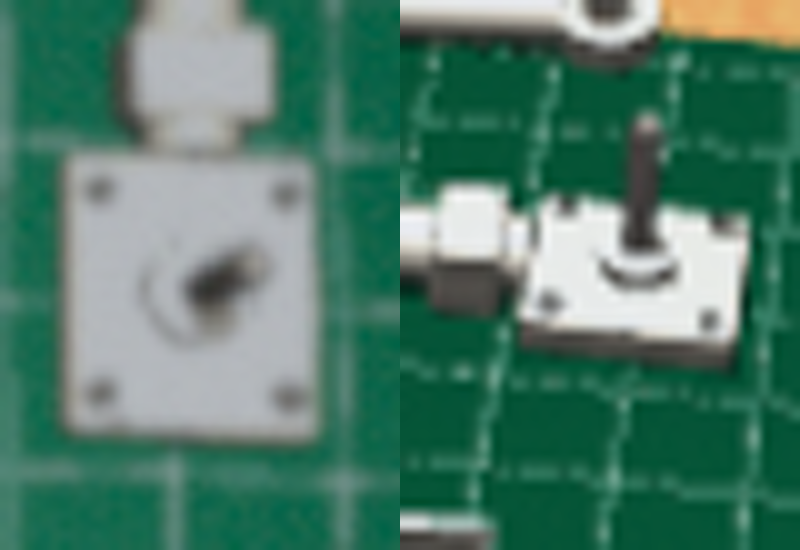

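```bash
cat > plan.py <<'E'
from h import *
def tool(az,tilt=0):  # tool y at azimuth az deg (world); then turned about tool y by tilt
    a=np.radians(az);y=np.array([np.cos(a),np.sin(a),0]);z=np.array([0,0,-1.]);x=np.cross(y,z)
    return np.c_[x,y,z]@R.from_rotvec([0,np.radians(tilt),0]).as_matrix()
def chain(wps,p=None,M=None):
    s=readout.state();p=s["ee_pos"] if p is None else p;M=R.from_rotvec(s["tcp_rot"]).as_matrix() if M is None else M
    for q,N in wps:
        N=M if N is None else N
        sh=(M.T@(np.array(q)-p)).round(4);rv=np.degrees(R.from_matrix(M.T@N).as_rotvec()).round(1)
        n=max(np.linalg.norm(sh)/.05,np.linalg.norm(rv)/8.59)
        print("rows %.1f"%n,[rv.tolist(),sh.tolist()])
        p=p+M@sh;M=M@R.from_rotvec(np.radians(rv)).as_matrix()
E
python3 - <<'E'
from plan import *
T=tool(5.2)
for t in (45,-45): print(tool(5.2,t)[:,2])
chain([((.459,.295,.12),T),((.459,.295,.001),None),((.459,.295,.15),None)])
E
```

```text
[-0.06408691  0.70419661 -0.70710678]
[ 0.06408691 -0.70419661 -0.70710678]
rows 6.8 [[-0.0, 0.0, 58.6], [-0.2819, -0.0826, 0.111]]
rows 2.4 [[0.0, 0.0, 0.0], [0.0001, 0.0001, 0.119]]
rows 3.0 [[0.0, 0.0, 0.0], [-0.0001, -0.0001, -0.149]]
```

>>> drive_tool(motion=[[[0, 0, 58.6], [-0.282, -0.0826, 0.111], 0], [[0, 0, 58.6], [-0.282, -0.0826, 0.111], 0], [[0, 0, 58.6], [-0.282, -0.0826, 0.111], 0], [[0, 0, 58.6], [-0.282, -0.0826, 0.111], 0], [[0, 0, 58.6], [-0.282, -0.0826, 0.111], 0], [[0, 0, 58.6], [-0.282, -0.0826, 0.111], 0], [[0, 0, 58.6], [-0.282, -0.0826, 0.111], 0], [[0, 0, 58.6], [-0.282, -0.0826, 0.111], 0], [[0, 0, 58.6], [-0.282, -0.0826, 0.111], 0], [[0, 0, 58.6], [-0.282, -0.0826, 0.111], 0]])

```text
time: 1.3
ee_pos: [0.4585, 0.2961, 0.1209]
tcp_rot: [-2.114, -2.324, -0.001]
ft_force: [0.3, 0.5, -0.1]
width: 0.0856
gripper_force: 0.0
```

>>> drive_tool(motion=[[[0, 0, 0], [0, 0, 0], 0], [[0, 0, 0], [0, 0, 0], 0]])

```text
time: 1.5
ee_pos: [0.4587, 0.2961, 0.1209]
tcp_rot: [2.115, 2.323, 0.001]
ft_force: [-0.4, -0.2, -0.7]
width: 0.0854
gripper_force: 0.0
```

```bash
python3 - <<'E'
from plan import *
rep()
chain([((.459,.295,.001),tool(5.2))])
E
```

```text
t1.5 tcp [0.4587 0.2961 0.1209] z [ 0.001  0.    -1.   ] y [0.996 0.094 0.001] w 0.0854 gf 0 F [-0.4 -0.2 -0.7] q [0.37 0.35 1.7  0.   1.09 0.27]
rows 2.4 [[0.1, -0.0, 0.2], [-0.0012, 0.0001, 0.1199]]
```

>>> drive_tool(motion=[[[0, 0, 0], [-0.001, 0, 0.05], 0], [[0, 0, 0], [-0.001, 0, 0.09], 0], [[0, 0, 0], [-0.001, 0, 0.11], 0], [[0, 0, 0], [-0.001, 0, 0.119], 0], [[0, 0, 0], [-0.001, 0, 0.119], 0], [[0, 0, 0], [-0.001, 0, 0.119], 255], [[0, 0, 0], [-0.001, 0, 0.119], 255], [[0, 0, 0], [-0.001, 0, 0.119], 255], [[0, 0, 0], [-0.001, 0, 0.119], 255], [[0, 0, 0], [-0.001, 0, 0.119], 255]])

```text
time: 2.5
ee_pos: [0.4603, 0.2945, 0.0034]
tcp_rot: [2.117, 2.32, 0.004]
ft_force: [-1.1, -0.8, 9.7]
width: 0.0403
gripper_force: 59.1
```

>>> drive_tool(motion=[[[0, 0, 0], [0, 0, 0], 255], [[0, 0, 0], [0, 0, 0], 255], [[0, 0, 0], [0, 0, -0.03], 255], [[0, 0, 0], [0, 0, -0.08], 255], [[0, 0, 0], [0, 0, -0.12], 255], [[0, 0, 0], [0, 0, -0.16], 255], [[0, 0, 0], [0, 0, -0.2], 255], [[0, 0, 0], [0, 0, -0.24], 255], [[0, 0, 0], [0, 0, -0.28], 255], [[0, 0, 0], [0, 0, -0.28], 255]])

```text
time: 3.5
ee_pos: [0.4619, 0.2952, 0.2887]
tcp_rot: [2.114, 2.316, 0.018]
ft_force: [0.8, -0.2, -0.2]
width: 0.0401
gripper_force: 60.5
```

```bash
python3 - <<'E'
from plan import *
rep()
t=shot("top");s=shot("side");rep()
p=readout.state()["ee_pos"]+[0,0,.005]
for n,im in(("top",t),("side",s)):
    u,v=proj(n,p).astype(int);print(n,proj(n,p),blobs(im,"red",(u-35,v-35,u+35,v+35)))
    cv2.imwrite(f"pics/g_{n}.png",cv2.resize(im[v-30:v+30,u-30:u+30,::-1],None,fx=6,fy=6))
a=np.hstack([cv2.imread("pics/g_top.png"),cv2.imread("pics/g_side.png")]);cv2.imwrite("pics/g1.png",a)
E
```

```text
t3.5 tcp [0.4619 0.2952 0.2887] z [ 0.012  0.005 -1.   ] y [0.996 0.091 0.013] w 0.0401 gf 60 F [ 0.8 -0.2 -0.2] q [0.37 0.22 1.45 0.   1.46 0.27]
t3.6 tcp [0.4597 0.2943 0.283 ] z [ 0.003  0.001 -1.   ] y [0.996 0.091 0.004] w 0.0400 gf 60 F [ 0.1 -0.5 -0.5] q [0.36 0.22 1.46 0.   1.46 0.27]
top [164.64918851 223.18844093] [(array([130.6, 245.6]), array([ 6.2, 17.8]), 71.0), (array([168.6, 223. ]), array([ 8.5, 15.6]), 66.0)]
side [302.72567021 264.16469219] [(array([301.7, 264.5]), array([15.3, 17.7]), 208.5)]
```

View pics/g1.png

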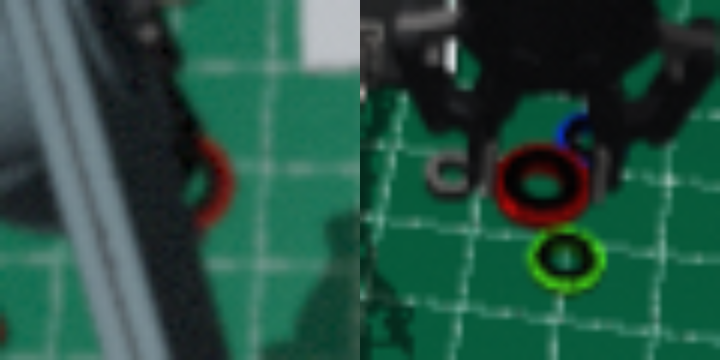

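```bash
cat >> plan.py <<'E'
AZ=5.5; d=np.array([np.sin(np.radians(AZ)),-np.cos(np.radians(AZ)),0]); n=(d+[0,0,1])/np.sqrt(2)
INL=np.array([.589,.234,.243]); TI=tool(AZ,45)
E
python3 - <<'E'
from plan import *
chain([(INL+.12*n,TI),(INL+.005*n,None)])
E
```

```text
rows 5.2 [[0.3, 44.9, -0.2], [-0.1566, 0.1239, -0.0445]]
rows 2.3 [[0.0, 0.0, 0.0], [0.0001, -0.0, 0.115]]
```

>>> drive_tool(motion=[[[0, 20, 0], [-0.03, 0.024, -0.044], 255], [[0, 44.9, 0], [-0.156, 0.124, -0.044], 255], [[0, 44.9, 0], [-0.156, 0.124, -0.044], 255], [[0, 44.9, 0], [-0.156, 0.124, -0.044], 255], [[0, 44.9, 0], [-0.156, 0.124, -0.044], 255], [[0, 44.9, 0], [-0.156, 0.124, -0.044], 255], [[0, 44.9, 0], [-0.156, 0.124, -0.044], 255], [[0, 44.9, 0], [-0.156, 0.124, -0.044], 255], [[0, 44.9, 0], [-0.156, 0.124, -0.044], 255], [[0, 44.9, 0], [-0.156, 0.124, -0.044], 255]])

```text
time: 4.6
ee_pos: [0.5963, 0.1521, 0.3266]
tcp_rot: [-1.666, -1.833, -0.689]
ft_force: [-0.1, 0.2, 0.9]
width: 0.0404
gripper_force: 60.7
```

>>> drive_tool(motion=[[[0, 0, 0], [0, 0, 0], 255], [[0, 0, 0], [0, 0, 0], 255]])

```text
time: 4.8
ee_pos: [0.5967, 0.1511, 0.326]
tcp_rot: [-1.668, -1.831, -0.689]
ft_force: [-0.2, -0.1, -0.1]
width: 0.0398
gripper_force: 60.7
```

```bash
python3 - <<'E'
from plan import *
rep()
chain([(INL+.05*n,TI),(INL+.005*n,None)])
E
```

```text
t4.8 tcp [0.5967 0.1511 0.326 ] z [-0.065  0.702 -0.709] y [0.996 0.093 0.001] w 0.0398 gf 61 F [-0.2 -0.1 -0.1] q [-0.33  0.4   1.35  0.71  1.73 -0.44]
rows 1.4 [[0.2, 0.1, -0.1], [0.0004, 0.0001, 0.0675]]
rows 0.9 [[0.0, 0.0, 0.0], [0.0001, 0.0, 0.045]]
```

>>> drive_tool(motion=[[[0, 0, 0], [0, 0, 0.04], 255], [[0, 0, 0], [0, 0, 0.07], 255], [[0, 0, 0], [0, 0, 0.092], 255], [[0, 0, 0], [0, 0, 0.092], 255], [[0, 0, 0], [0, 0, 0.092], 255]])

```text
time: 5.3
ee_pos: [0.591, 0.215, 0.2605]
tcp_rot: [-1.668, -1.829, -0.689]
ft_force: [0.8, -0.1, 0.1]
width: 0.0399
gripper_force: 60.7
```

```bash
python3 - <<'E'
from plan import *
rep()
t=shot("top");s=shot("side");o=[]
for nm,im in(("top",t),("side",s)):
    u,v=proj(nm,INL).astype(int);print(nm,proj(nm,INL))
    o.append(cv2.resize(im[v-30:v+30,u-30:u+30,::-1],None,fx=6,fy=6))
cv2.imwrite("pics/ramp.png",np.hstack(o))
E
```

```text
t5.3 tcp [0.591  0.215  0.2605] z [-0.065  0.703 -0.708] y [0.996 0.092 0.   ] w 0.0399 gf 61 F [ 0.8 -0.1  0.1] q [-0.24  0.43  1.48  0.73  1.55 -0.46]
top [193.62088023 178.82580782]
side [258.72074072 251.78506226]
```

View pics/ramp.png

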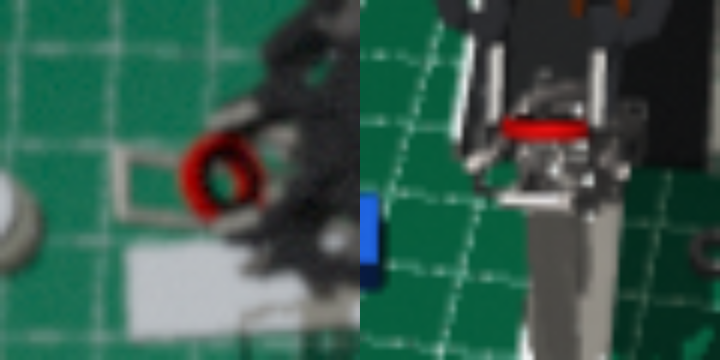

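```bash
python3 - <<'E'
from plan import *
e=INL-.034*(d-[0,0,1])/np.sqrt(2); w=readout.state()["ee_pos"]+.002*n
for nm,b,wo in(("top",(120,184),(223,175)),("side",(535,198),(545,130))):
    u,v=proj(nm,INL).astype(int);f=lambda q:np.array([u-30+(q[0]-(360 if nm=="side" else 0))/6,v-30+q[1]/6])
    print(nm,"bar pred",proj(nm,e),"obs",f(b)," washer pred",proj(nm,w),"obs",f(wo)," px per 10mm across",proj(nm,INL+.01*np.array([np.cos(np.radians(AZ)),np.sin(np.radians(AZ)),0]))-proj(nm,INL))
E
```

```text
top bar pred [183.10494451 177.49170301] obs [183.         178.66666667]  washer pred [200.31041266 176.35732034] obs [200.16666667 177.16666667]  px per 10mm across [-0.15158534 -3.55331052]
side bar pred [257.75904132 252.90177334] obs [257.16666667 254.        ]  washer pred [258.87391963 241.46610861] obs [258.83333333 242.66666667]  px per 10mm across [-3.52159653 -0.16187589]
```

>>> drive_tool(motion=[[[0, 0, 0], [0, -0.001, 0.012], 255], [[0, 0, 0], [0, -0.001, 0.018], 255], [[0, 0, 0], [0, -0.001, 0.021], 255], [[0, 0, 0], [0, -0.001, 0.021], 255], [[0, 0, 0], [0, -0.001, 0.021], 255], [[0, 0, 0], [0, -0.001, 0.021], 70], [[0, 0, 0], [0, -0.001, 0.021], 70], [[0, 0, 0], [0, -0.001, 0.021], 70], [[0, 0, 0], [0, -0.001, 0.021], 70], [[0, 0, 0], [0, -0.001, 0.021], 70]])

```text
time: 6.4
ee_pos: [0.5888, 0.2293, 0.2453]
tcp_rot: [-1.669, -1.828, -0.69]
ft_force: [1.0, -0.3, 0.2]
width: 0.062
gripper_force: 0.0
```

>>> drive_tool(motion=[[[0, 0, 0], [0, 0, -0.02], 70], [[0, 0, 0], [0, 0, -0.06], 70], [[0, 0, 0], [0, 0, -0.11], 70], [[0, 0, 0], [0, 0, -0.15], 70], [[0, 0, 0], [0, 0, -0.15], 70], [[0, 0, 0], [0, 0, -0.15], 70]])

```text
time: 7.0
ee_pos: [0.5988, 0.1233, 0.3517]
tcp_rot: [-1.671, -1.828, -0.691]
ft_force: [-0.7, 0.0, -0.8]
width: 0.0619
gripper_force: 0.0
```

```bash
python3 - <<'E'
from plan import *
rep()
t=shot("top");s=shot("side");o=[]
for nm,im in(("top",t),("side",s)):
    print(blobs(im,"red",(170,150,340,270)))
u,v=250,170;o.append(cv2.resize(t[120:220,170:340,::-1],None,fx=2.5,fy=2.5));o.append(cv2.resize(s[180:280,190:340,::-1],None,fx=2.5,fy=2.5))
cv2.imwrite("pics/after.png",np.hstack(o))
E
```

```text
t7.0 tcp [0.5988 0.1233 0.3517] z [-0.062  0.703 -0.709] y [0.996 0.09  0.001] w 0.0619 gf 0 F [-0.7  0.  -0.8] q [-0.38  0.4   1.29  0.7   1.8  -0.42]
[]
[(array([266.5, 227.3]), array([11.8, 14. ]), 127.0)]
```

View pics/after.png

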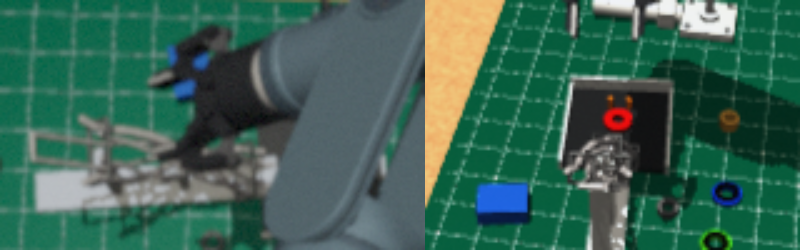

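```bash
python3 - <<'E'
from plan import *
print(plane("side",(266.5,227.3),.017))
O=INL+.318*d;O[2]=0;print(O)
chain([((O[0],O[1],.15),tool(AZ)),((O[0],O[1],.012),None),((O[0],O[1],.20),None)])
E
```

```text
[ 0.62113458 -0.07212909  0.017     ]
[ 0.61947895 -0.08253599  0.        ]
rows 5.8 [[-0.0, -45.0, -0.3], [-0.289, 0.003, -0.0054]]
rows 2.8 [[0.0, 0.0, 0.0], [0.0001, 0.0, 0.138]]
rows 3.8 [[0.0, 0.0, 0.0], [-0.0001, 0.0, -0.188]]
```

>>> drive_tool(motion=[[[0, -45, 0], [-0.284, 0.003, -0.01], 0], [[0, -45, 0], [-0.284, 0.003, -0.01], 0], [[0, -45, 0], [-0.284, 0.003, -0.01], 0], [[0, -45, 0], [-0.284, 0.003, -0.01], 0], [[0, -45, 0], [-0.284, 0.003, -0.01], 0], [[0, -45, 0], [-0.284, 0.003, -0.01], 0], [[0, -45, 0], [-0.284, 0.003, -0.01], 0], [[0, -45, 0], [-0.284, 0.003, -0.01], 0], [[0, -45, 0], [-0.284, 0.003, -0.01], 0], [[0, -45, 0], [-0.284, 0.003, -0.01], 0]])

```text
time: 8.1
ee_pos: [0.621, -0.0826, 0.1595]
tcp_rot: [2.116, 2.319, 0.001]
ft_force: [0.2, -0.5, -0.6]
width: 0.0854
gripper_force: 0.0
```

```bash
python3 - <<'E'
from plan import *
rep()
t=shot("top");s=shot("side")
for nm,im in(("top",t),("side",s)):
    print(nm,blobs(im,"red",(220,150,340,270)),[b[0] for b in blobs(im,"orange",(250,170,330,230))])
print(plane("side",(267.45,220.1),.02))
E
```

```text
t8.1 tcp [ 0.621  -0.0826  0.1595] z [ 0.002 -0.002 -1.   ] y [0.996 0.091 0.002] w 0.0854 gf 0 F [ 0.2 -0.5 -0.6] q [-0.31  0.44  1.44 -0.    1.25 -0.4 ]
top [(array([299.6, 188.3]), array([14.5, 16.4]), 183.0)] []
side [(array([266.6, 227.4]), array([11.5, 13.9]), 124.5)] [array([311.4, 226.5]), array([271.1, 220.3]), array([263.9, 220. ])]
[ 0.62336037 -0.10702621  0.02      ]
```

```bash
python3 - <<'E'
from plan import *
print(plane("top",(299.6,188.3),.018),plane("top",(310.45,187.4),.022),tri((299.6,188.3),(266.6,227.4)))
chain([((.619,-.0735,.013),tool(AZ))])
E
```

```text
[ 0.61544622 -0.06996543  0.018     ] [ 0.61852856 -0.10487942  0.022     ] (array([ 0.61796345, -0.07008333,  0.01812552]), [np.float64(0.002494228939032071), np.float64(0.002494228939031861)])
rows 2.9 [[0.1, 0.1, -0.3], [0.0098, -0.0012, 0.1463]]
```

>>> drive_tool(motion=[[[0, 0, 0], [0.0125, -0.002, 0.05], 0], [[0, 0, 0], [0.0125, -0.002, 0.1], 0], [[0, 0, 0], [0.0125, -0.002, 0.13], 0], [[0, 0, 0], [0.0125, -0.002, 0.147], 0], [[0, 0, 0], [0.0125, -0.002, 0.147], 0], [[0, 0, 0], [0.0125, -0.002, 0.147], 255], [[0, 0, 0], [0.0125, -0.002, 0.147], 255], [[0, 0, 0], [0.0125, -0.002, 0.147], 255], [[0, 0, 0], [0.0125, -0.002, 0.147], 255], [[0, 0, 0], [0.0125, -0.002, 0.147], 255]])

```text
time: 9.2
ee_pos: [0.6188, -0.0716, 0.0134]
tcp_rot: [2.114, 2.317, 0.001]
ft_force: [-0.4, 0.7, 5.5]
width: 0.04
gripper_force: 60.0
```

>>> drive_tool(motion=[[[0, 0, 0], [0, 0, 0], 255], [[0, 0, 0], [0, 0, -0.03], 255], [[0, 0, 0], [0, 0, -0.08], 255], [[0, 0, 0], [0, 0, -0.13], 255], [[0, 0, 0], [0, 0, -0.15], 255], [[0, 0, 0], [0, 0, -0.15], 255]])

```text
time: 9.8
ee_pos: [0.62, -0.0716, 0.1669]
tcp_rot: [2.111, 2.313, 0.005]
ft_force: [-0.2, 0.3, 0.1]
width: 0.04
gripper_force: 60.8
```

```bash
python3 - <<'E'
from plan import *
rep()
print(tri((385.4,220.8),(304.8,171.8)),plane("top",(385.4,220.8),.096),plane("side",(304.8,171.8),.096),plane("top",(379.2,224.7),.02))
s=shot("side");print(blobs(s,"red",(220,150,340,270)),proj("side",readout.state()["ee_pos"]+[0,0,.003]))
t=shot("top");print(blobs(t,"red",(220,150,340,270)),proj("top",readout.state()["ee_pos"]+[0,0,.003]))
chain([((.477,-.362,.16),tool(AZ))])
E
```

```text
t9.8 tcp [ 0.62   -0.0716  0.1669] z [ 0.01  -0.005 -1.   ] y [0.996 0.091 0.01 ] w 0.0400 gf 61 F [-0.2  0.3  0.1] q [-0.29  0.43  1.45 -0.    1.25 -0.38]
(array([ 0.50663818, -0.32823042,  0.09366286]), [np.float64(0.00044832351772006255), np.float64(0.0004483235177201492)]) [ 0.50588009 -0.3275912   0.096     ] [ 0.50692004 -0.32544358  0.096     ] [ 0.50274523 -0.32687553  0.02      ]
[(array([265.8, 197.1]), array([10.6, 13.8]), 113.0)] [266.76680752 198.19483405]
[(array([297.9, 180.6]), array([5.1, 8.8]), 32.0)] [302.99056455 177.8740228 ]
rows 6.5 [[0.1, 0.1, -0.3], [-0.2772, -0.1661, 0.0022]]
```

```bash
python3 - <<'E'
from plan import *
chain([((.506,-.3275,.16),tool(AZ)),((.506,-.3275,.125),None)])
E
```

```text
rows 5.6 [[0.1, 0.1, -0.3], [-0.2454, -0.1341, 0.0022]]
rows 0.7 [[0.0, 0.0, 0.0], [-0.0, 0.0, 0.035]]
```

>>> drive_tool(motion=[[[0, 0, 0], [-0.2454, -0.1341, 0], 255], [[0, 0, 0], [-0.2454, -0.1341, 0], 255], [[0, 0, 0], [-0.2454, -0.1341, 0], 255], [[0, 0, 0], [-0.2454, -0.1341, 0], 255], [[0, 0, 0], [-0.2454, -0.1341, 0], 255], [[0, 0, 0], [-0.2454, -0.1341, 0], 255], [[0, 0, 0], [-0.2454, -0.1341, 0], 255], [[0, 0, 0], [-0.2454, -0.1341, 0.02], 255], [[0, 0, 0], [-0.2454, -0.1341, 0.035], 255], [[0, 0, 0], [-0.2454, -0.1341, 0.035], 255]])

```text
time: 10.9
ee_pos: [0.5042, -0.325, 0.1225]
tcp_rot: [-2.113, -2.316, 0.001]
ft_force: [-1.4, 0.0, -1.0]
width: 0.0402
gripper_force: 60.8
```

>>> drive_tool(motion=[[[0, 0, 0], [0, 0, 0], 255], [[0, 0, 0], [0, 0, 0], 255]])

```text
time: 11.1
ee_pos: [0.5065, -0.3272, 0.1269]
tcp_rot: [2.116, 2.32, -0.002]
ft_force: [0.2, 0.6, -0.2]
width: 0.0402
gripper_force: 60.8
```

```bash
python3 - <<'E'
from plan import *
rep()
t=shot("top");s=shot("side");o=[]
for nm,im,x,y in(("top",t,360,190),("side",s,280,140)):
    print(nm,blobs(im,"red",(x,y,x+50,y+60)),proj(nm,readout.state()["ee_pos"]+[0,0,.003]))
    o.append(cv2.resize(im[y:y+60,x:x+50,::-1],None,fx=8,fy=8,interpolation=cv2.INTER_CUBIC))
cv2.imwrite("pics/sh1.png",np.hstack(o))
E
```

```text
t11.1 tcp [ 0.5065 -0.3272  0.1269] z [ 0.    -0.002 -1.   ] y [0.996 0.092 0.   ] w 0.0402 gf 61 F [ 0.2  0.6 -0.2] q [-0.76  0.44  1.55 -0.    1.16 -0.85]
top [(array([387.4, 225.2]), array([5.4, 5.9]), 22.5)] [388.29503072 219.12537098]
side [(array([305.1, 164.8]), array([ 8.6, 13.2]), 85.5)] [305.41612499 164.73476792]
```

View pics/sh1.png

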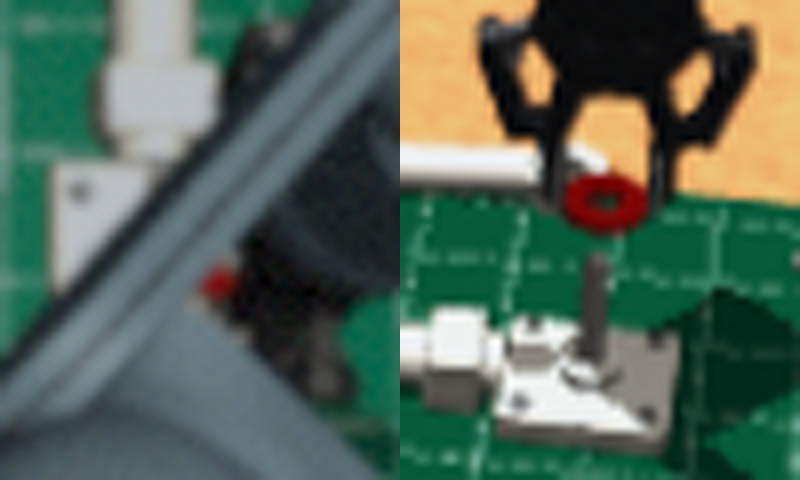

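```bash
python3 - <<'E'
from plan import *
ims=[viewer.camera("side").astype(float) for _ in range(3)];s=np.mean(ims,0);rep()
w=np.clip(s[...,0]-np.maximum(s[...,1],s[...,2])-25,0,60)
w[:, :296]=0;w[:,318:]=0;w[:157]=0;w[176:]=0
ys,xs=np.nonzero(w>20);print("red bbox",xs.min(),xs.max(),ys.min(),ys.max(),"mean",xs.mean(),ys.mean(), "w",(w.sum(0)*np.arange(560)).sum()/w.sum())
for v in range(168,186):
    print(v,s[v,299:311].mean(-1).round().astype(int), (s[v,299:311,1]-s[v,299:311,0]).round().astype(int))
for z in(.03,.06,.09,.098): print(z,proj("side",(.5065,-.3272,z)))
E
```

```text
t11.3 tcp [ 0.5064 -0.3276  0.1272] z [ 0.001 -0.002 -1.   ] y [0.996 0.091 0.001] w 0.0400 gf 61 F [ 0.1 -0.4 -0.4] q [-0.76  0.44  1.55 -0.    1.16 -0.85]
red bbox 301 317 157 168 mean 307.64948453608247 162.53608247422682 w 306.95300592718036
168 [52 50 44 39 34 28 35 40 52 33 46 45] [ 86  80  51   9 -25 -57 -70 -63 -48 -30   0  70]
169 [51 51 52 50 45 40 40 53 82 43 52 52] [86 86 86 81 51 15 12 14 21 49 86 85]
170 [52 51 52 52 53 56 55 65 92 52 52 52] [85 86 85 85 83 78 79 78 77 86 85 85]
171 [52 51 52 52 57 75 77 78 93 52 52 52] [85 86 85 83 61 39 45 77 78 85 86 85]
172 [52 58 68 53 58 86 94 98 83 51 51 51] [84 78 78 71 17 -4 10 64 77 86 86 86]
173 [53 64 82 55 56 70 73 84 70 67 56 71] [83 74 76 60 -2 -4  4 37 78 79 82 77]
174 [52 52 52 55 53 60 68 93 88 82 61 88] [85 85 83 57 -2 -2  7 42 77 77 79 77]
175 [ 52  52  51  51  53  59  81 126  52  51  51  52] [85 85 84 57 -2 -3 10 38 85 86 86 84]
176 [52 51 50 48 54 61 65 79 52 53 52 51] [85 86 81 45 -2 -3 11 57 85 85 85 85]
177 [52 51 51 49 55 59 57 48 52 52 52 52] [85 85 80 46 -2 -3  9 68 85 85 85 85]
178 [52 51 51 51 56 60 58 49 52 52 51 52] [85 85 82 47 -2 -2 10 73 86 85 85 85]
179 [87 77 55 50 56 60 58 52 53 52 51 52] [62 65 72 37 -2 -3 13 85 85 85 85 85]
180 [186 178 148  83  57  59  62  78  73  63  61  56] [26 25 21  8 -3 -3 10 51 55 66 69 76]
181 [240 237 213 122  57  60  76 120 114 100  97  86] [ 2  3  4  1 -2 -2  3 14 17 25 26 32]
182 [237 213 125  75  58  62  88 133 131 133 133 121] [ 3  4 -4 -3 -3 -2 -3 -4 -4 -4 -4 -4]
183 [213 135 125  64  57  62  87 134 131 133 132 126] [ 3 -3 -3 -2 -3 -2 -2 -4 -4 -4 -3 -3]
184 [144 179 127  71  57  63  92 137 137 132 132 131] [-3  0 -3 -2 -2 -2 -2 -2 -3 -3 -3 -3]
185 [188 219 182 167 148  94 115 136 129 134 134 134] [ 4  4  0  3  2 -2 -2 -3 -3 -4 -4 -4]
0.03 [304.0565101  183.98476918]
0.06 [304.4555911  178.41357594]
0.09 [304.86495293 172.69886176]
0.098 [304.97590327 171.14998876]
```

```bash
python3 - <<'E'
from plan import *
s=np.mean([viewer.camera("side").astype(float) for _ in range(2)],0);rep()
c=s[150:176,296:316]
m=((c[...,0]-c[...,1]>25)&(abs(c[...,1]-c[...,2])<25)).astype(int)
for r,row in zip(range(150,176),m): print(r,''.join(map(str,row)))
ys,xs=np.nonzero(m);print(xs.mean()+296,ys.mean()+150,(xs.min()+xs.max())/2+296)
T=readout.state()["ee_pos"];A=np.linspace(0,2*np.pi,60)
q=np.array([proj("side",T+[.022*np.cos(a),.022*np.sin(a),z]) for a in A for z in(-.003,.007)])
print("pred bbox",q.min(0),q.max(0))
E
```

```text
t11.4 tcp [ 0.5062 -0.3276  0.1269] z [ 0.001 -0.002 -1.   ] y [0.996 0.091 0.   ] w 0.0400 gf 61 F [0.9 0.4 0. ] q [-0.76  0.44  1.55 -0.    1.16 -0.85]
150 00000000000000000100
151 00000000000000000000
152 00000000000000000000
153 00000000000000000000
154 00000000000000000001
155 00000000000000000000
156 00000000000000000000
157 00000000000000000000
158 00000000000000000001
159 00000000000000000010
160 00000000000000000000
161 00000001110000000000
162 00000111111110000000
163 00001111111111100000
164 00001111111111100000
165 00001111100111100000
166 00000111111111100000
167 00000011111111000000
168 00000001111110000000
169 00000000000000000000
170 00000000000000000000
171 00000000000000000000
172 00000000000000000000
173 00000000000000000000
174 00000000000000000000
175 00000000000000000000
305.5857142857143 164.0857142857143 307.5
pred bbox [299.8999594  160.60172164] [311.11455299 169.47557773]
```

>>> drive_tool(motion=[[[0, 0, 0], [0.0003, 0.001, 0.015], 255], [[0, 0, 0], [0.0003, 0.001, 0.025], 255], [[0, 0, 0], [0.0003, 0.001, 0.031], 255], [[0, 0, 0], [0.0003, 0.001, 0.031], 255], [[0, 0, 0], [0.0003, 0.001, 0.031], 255]])

```text
time: 11.95
ee_pos: [0.507, -0.3273, 0.0956]
tcp_rot: [2.117, 2.32, -0.002]
ft_force: [-0.3, 0.4, 0.2]
width: 0.0401
gripper_force: 60.8
```

>>> drive_tool(motion=[[[0, 0, 0], [0, 0, 0.003], 255], [[0, 0, 0], [0, 0, 0.005], 255], [[0, 0, 0], [0, 0, 0.005], 255], [[0, 0, 0], [0, 0, 0.005], 255]])

```text
time: 12.35
ee_pos: [0.507, -0.3272, 0.0906]
tcp_rot: [2.117, 2.32, -0.002]
ft_force: [0.4, 0.4, -0.1]
width: 0.04
gripper_force: 60.7
```

>>> drive_tool(motion=[[[0, 0, 0], [0, 0, 0.008], 255], [[0, 0, 0], [0, 0, 0.015], 255], [[0, 0, 0], [0, 0, 0.02], 255], [[0, 0, 0], [0, 0, 0.02], 255], [[0, 0, 0], [0, 0, 0.02], 255]])

```text
time: 12.85
ee_pos: [0.5068, -0.327, 0.0701]
tcp_rot: [2.118, 2.32, -0.002]
ft_force: [0.0, 0.7, -0.2]
width: 0.0402
gripper_force: 60.7
```

>>> drive_tool(motion=[[[0, 0, 0], [0, 0, 0.01], 255], [[0, 0, 0], [0, 0, 0.02], 255], [[0, 0, 0], [0, 0, 0.03], 255], [[0, 0, 0], [0, 0, 0.032], 255], [[0, 0, 0], [0, 0, 0.032], 255]])

```text
time: 13.35
ee_pos: [0.5066, -0.3269, 0.0376]
tcp_rot: [-2.118, -2.32, 0.002]
ft_force: [0.3, 1.0, -0.7]
width: 0.0405
gripper_force: 60.7
```

>>> drive_tool(motion=[[[0, 0, 0], [0, 0, 0], 85], [[0, 0, 0], [0, 0, 0], 85], [[0, 0, 0], [0, 0, 0], 85], [[0, 0, 0], [0, 0, -0.03], 85], [[0, 0, 0], [0, 0, -0.08], 85], [[0, 0, 0], [0, 0, -0.13], 85], [[0, 0, 0], [0, 0, -0.16], 85], [[0, 0, 0], [0, 0, -0.16], 85], [[0, 0, 0], [0, 0, -0.16], 85]])

```text
time: 14.25
ee_pos: [0.5071, -0.3272, 0.1994]
tcp_rot: [2.116, 2.318, -0.002]
ft_force: [-0.5, -0.1, -0.2]
width: 0.057
gripper_force: 0.0
```

```bash
cat >> plan.py <<'E'
def look(c,box_t=(125,120,335,300),box_s=(200,190,360,370),**kw):
    out=[]
    for nm,im,b in(("top",shot("top"),box_t),("side",shot("side"),box_s)):
        B=blobs(im,c,b,amin=40,**kw);out.append(B);print(c,nm,[(x[0].tolist(),x[1],x[2],plane(nm,x[0],.008).round(4).tolist()) for x in B])
    return out
E
python3 - <<'E'
from plan import *
rep()
for c in("yellow","green","blue","orange"): look(c)
s=shot("side");b=blobs(s,"red",(285,160,325,200),s=100,v=40);print(b,proj("side",(.5068,-.327,.035)))
chain([((.419,.2192,.2),tool(AZ)),((.419,.2192,.001),None),((.419,.2192,.25),None),(INL+.12*n,TI),(INL+.005*n,None)])
E
```

```text
t14.2 tcp [ 0.5071 -0.3272  0.1994] z [ 0.002 -0.003 -1.   ] y [0.996 0.091 0.001] w 0.0570 gf 0 F [-0.5 -0.1 -0.2] q [-0.76  0.37  1.45 -0.    1.31 -0.85]
yellow top [([208.7, 247.4], array([14.5, 14.9]), 166.0, [0.417, 0.2175, 0.008])]
yellow side [([312.4, 302.1], array([13.4, 15.5]), 159.5, [0.4213, 0.2223, 0.008])]
green top [([238.4, 238.6], array([16. , 16.5]), 205.0, [0.4476, 0.1235, 0.008])]
green side [([305.8, 276.6], array([13.5, 15.4]), 162.0, [0.4524, 0.1251, 0.008])]
blue top [([266.0, 241.7], array([11.4, 12.7]), 110.5, [0.4399, 0.0345, 0.008])]
blue side [([310.2, 257.2], array([10.4, 13.4]), 104.5, [0.4455, 0.0386, 0.008])]
orange top [([146.1, 298.6], array([ 3.3, 64.9]), 134.5, [0.2516, 0.4063, 0.008])]
orange side [([311.3, 227.7], array([9.4, 9.8]), 70.5, [0.4546, -0.1049, 0.008]), ([206.1, 202.9], array([16.2, 56.1]), 501.5, [0.8841, -0.1749, 0.008])]
[(array([303.9, 183.4]), array([ 9.5, 12.6]), 91.0)] [304.04518497 183.08959336]
rows 11.1 [[-0.1, 0.0, -0.3], [0.5518, -0.0377, -0.0026]]
rows 4.0 [[0.0, 0.0, 0.0], [0.0001, -0.0002, 0.199]]
rows 5.0 [[0.0, 0.0, 0.0], [-0.0001, 0.0002, -0.249]]
rows 5.2 [[0.0, 45.0, 0.0], [-0.0866, 0.1707, -0.0777]]
rows 2.3 [[0.0, 0.0, 0.0], [0.0001, -0.0001, 0.115]]
```

>>> drive_tool(motion=[[[0, 0, 0], [0.45, -0.031, 0], 0], [[0, 0, 0], [0.45, -0.031, 0], 0], [[0, 0, 0], [0.45, -0.031, 0], 0], [[0, 0, 0], [0.45, -0.031, 0], 0], [[0, 0, 0], [0.45, -0.031, 0], 0], [[0, 0, 0], [0.45, -0.031, 0], 0], [[0, 0, 0], [0.45, -0.031, 0], 0], [[0, 0, 0], [0.45, -0.031, 0], 0], [[0, 0, 0], [0.45, -0.031, 0], 0], [[0, 0, 0], [0.45, -0.031, 0], 0]])

```text
time: 15.7
ee_pos: [0.4332, 0.1237, 0.1978]
tcp_rot: [-2.109, -2.328, -0.0]
ft_force: [-0.9, -0.3, -0.0]
width: 0.085
gripper_force: 0.0
```

>>> drive_tool(motion=[[[0, 0, 0], [0.102, -0.007, 0], 0], [[0, 0, 0], [0.102, -0.007, 0], 0], [[0, 0, 0], [0.102, -0.007, 0], 0], [[0, 0, 0], [0.102, -0.007, 0.05], 0], [[0, 0, 0], [0.102, -0.007, 0.1], 0], [[0, 0, 0], [0.102, -0.007, 0.1], 0], [[0, 0, 0], [0.102, -0.007, 0.1], 0]])

```text
time: 16.4
ee_pos: [0.419, 0.2181, 0.0977]
tcp_rot: [2.119, 2.319, -0.005]
ft_force: [-0.1, 0.4, 0.8]
width: 0.0855
gripper_force: 0.0
```

```bash
python3 - <<'E'
from plan import *
rep()
look("yellow")
chain([((.419,.2192,.001),tool(AZ)),((.419,.2192,.25),None),(INL+.12*n,TI),(INL+.005*n,None)])
E
```

```text
t16.4 tcp [0.419  0.2181 0.0977] z [-0.002 -0.003 -1.   ] y [ 0.996  0.09  -0.002] w 0.0855 gf 0 F [-0.1  0.4  0.8] q [ 0.24  0.26  1.89 -0.    0.99  0.16]
yellow top [([308.6, 239.3], array([10.2, 11.1]), 82.5, [0.4511, -0.1021, 0.008])]
yellow side []
rows 2.0 [[0.2, 0.1, -0.3], [0.0007, -0.0024, 0.0988]]
rows 5.0 [[0.0, 0.0, 0.0], [0.0001, 0.0001, -0.249]]
rows 5.2 [[0.0, 45.0, -0.0], [-0.0864, 0.1707, -0.0778]]
rows 2.3 [[0.0, 0.0, 0.0], [-0.0, -0.0001, 0.115]]
```

>>> drive_tool(motion=[[[0, 0, 0], [0.001, 0, 0.05], 0], [[0, 0, 0], [0.001, 0, 0.08], 0], [[0, 0, 0], [0.001, 0, 0.096], 0], [[0, 0, 0], [0.001, 0, 0.096], 0], [[0, 0, 0], [0.001, 0, 0.096], 255], [[0, 0, 0], [0.001, 0, 0.096], 255], [[0, 0, 0], [0.001, 0, 0.096], 255], [[0, 0, 0], [0.001, 0, 0.096], 255], [[0, 0, 0], [0.001, 0, 0.096], 255], [[0, 0, 0], [0.001, 0, 0.096], 255]])

```text
time: 17.5
ee_pos: [0.4202, 0.2203, 0.0038]
tcp_rot: [2.115, 2.318, 0.003]
ft_force: [-2.6, -2.2, 14.2]
width: 0.04
gripper_force: 58.6
```

>>> drive_tool(motion=[[[0, 0, 0], [0, 0, -0.03], 255], [[0, 0, 0], [0, 0, -0.08], 255], [[0, 0, 0], [0, 0, -0.13], 255], [[0, 0, 0], [0, 0, -0.18], 255], [[0, 0, 0], [0, 0, -0.22], 255], [[0, 0, 0], [0, 0, -0.249], 255], [[0, 0, 0], [0, 0, -0.249], 255], [[0, 0, 0], [0, 0, -0.249], 255]])

```text
time: 18.3
ee_pos: [0.4188, 0.2204, 0.2514]
tcp_rot: [2.116, 2.319, 0.001]
ft_force: [-0.7, 0.1, -1.0]
width: 0.0403
gripper_force: 60.9
```

>>> drive_tool(motion=[[[0, 20, 0], [-0.02, 0.05, -0.06], 255], [[0, 45, 0], [-0.086, 0.171, -0.078], 255], [[0, 45, 0], [-0.086, 0.171, -0.078], 255], [[0, 45, 0], [-0.086, 0.171, -0.078], 255], [[0, 45, 0], [-0.086, 0.171, -0.078], 255], [[0, 45, 0], [-0.086, 0.171, -0.078], 255], [[0, 45, 0], [-0.086, 0.171, -0.078], 255], [[0, 45, 0], [-0.086, 0.171, -0.078], 255], [[0, 45, 0], [-0.086, 0.171, -0.078], 255], [[0, 45, 0], [-0.086, 0.171, -0.078], 255]])

```text
time: 19.3
ee_pos: [0.596, 0.1522, 0.33]
tcp_rot: [-1.667, -1.833, -0.689]
ft_force: [0.4, -0.3, -0.7]
width: 0.0398
gripper_force: 60.9
```

>>> drive_tool(motion=[[[0, 0, 0], [0, 0, 0.03], 255], [[0, 0, 0], [0, 0, 0.06], 255], [[0, 0, 0], [0, 0, 0.085], 255], [[0, 0, 0], [0, 0, 0.085], 255], [[0, 0, 0], [0, 0, 0.085], 255]])

```text
time: 19.8
ee_pos: [0.5909, 0.2112, 0.2695]
tcp_rot: [-1.667, -1.831, -0.689]
ft_force: [0.5, -0.7, -0.4]
width: 0.0401
gripper_force: 60.9
```

```bash
python3 - <<'E'
from plan import *
rep()
chain([(INL+.003*n,TI)])
O=INL+.318*d
chain([((.619,-.0735,.16),tool(AZ)),((.619,-.0735,.012),None)],INL+.15*n,TI)
E
```

```text
t19.8 tcp [0.5909 0.2112 0.2695] z [-0.065  0.702 -0.709] y [0.996 0.093 0.001] w 0.0401 gf 61 F [ 0.5 -0.7 -0.4] q [-0.24  0.42  1.46  0.73  1.57 -0.46]
rows 0.6 [[0.1, 0.1, -0.1], [-0.0025, 0.0002, 0.0319]]
rows 5.5 [[0.0, -45.0, -0.0], [-0.2772, 0.0004, -0.0098]]
rows 3.0 [[0.0, 0.0, 0.0], [0.0, -0.0, 0.148]]
```

>>> drive_tool(motion=[[[0, 0, 0], [-0.0025, 0, 0.02], 255], [[0, 0, 0], [-0.0025, 0, 0.028], 255], [[0, 0, 0], [-0.0025, 0, 0.03], 255], [[0, 0, 0], [-0.0025, 0, 0.03], 255], [[0, 0, 0], [-0.0025, 0, 0.03], 255], [[0, 0, 0], [-0.0025, 0, 0.03], 70], [[0, 0, 0], [-0.0025, 0, 0.03], 70], [[0, 0, 0], [-0.0025, 0, 0.03], 70], [[0, 0, 0], [-0.0025, 0, 0.03], 70], [[0, 0, 0], [-0.0025, 0, 0.03], 70]])

```text
time: 20.8
ee_pos: [0.5896, 0.2295, 0.2455]
tcp_rot: [-1.669, -1.828, -0.69]
ft_force: [0.0, -0.8, 0.6]
width: 0.0615
gripper_force: 0.0
```

>>> drive_tool(motion=[[[0, 0, 0], [0, 0, -0.02], 70], [[0, 0, 0], [0, 0, -0.06], 70], [[0, 0, 0], [0, 0, -0.11], 70], [[0, 0, 0], [0, 0, -0.147], 70], [[0, 0, 0], [0, 0, -0.147], 70]])

```text
time: 21.3
ee_pos: [0.6011, 0.1228, 0.3532]
tcp_rot: [-1.673, -1.833, -0.696]
ft_force: [0.9, 0.4, 0.1]
width: 0.0618
gripper_force: 0.0
```

>>> drive_tool(motion=[[[0, -45, 0], [-0.277, 0, -0.01], 0], [[0, -45, 0], [-0.277, 0, -0.01], 0], [[0, -45, 0], [-0.277, 0, -0.01], 0], [[0, -45, 0], [-0.277, 0, -0.01], 0], [[0, -45, 0], [-0.277, 0, -0.01], 0], [[0, -45, 0], [-0.277, 0, -0.01], 0], [[0, -45, 0], [-0.277, 0, -0.01], 0], [[0, -45, 0], [-0.277, 0, -0.01], 0], [[0, -45, 0], [-0.277, 0, -0.01], 0], [[0, -45, 0], [-0.277, 0, -0.01], 0]])

```text
time: 22.3
ee_pos: [0.6183, -0.076, 0.1625]
tcp_rot: [2.116, 2.318, 0.001]
ft_force: [0.0, -0.1, 0.9]
width: 0.0859
gripper_force: 0.0
```

```bash
cat >> plan.py <<'E'
def tray(c):
    t,s=look(c,(270,160,330,215),(240,200,300,250))
    if t and s: print(tri(t[0][0],s[0][0]))
    if s: print("side est",plane("side",s[0][0],.016)-[.0025,.002,0])
    rep();return s
E
python3 - <<'E'
from plan import *
tray("yellow");tray("red")
chain([((.619,-.0705,.014),tool(AZ)),((.619,-.0705,.16),None),((.507,-.327,.16),None)])
E
```

```text
yellow top []
yellow side [([278.9, 240.0], array([10.7, 13. ]), 106.0, [0.5669, -0.0244, 0.008])]
side est [ 0.56344442 -0.01941805  0.016     ]
t22.4 tcp [ 0.6181 -0.0762  0.1622] z [ 0.002 -0.002 -1.   ] y [0.996 0.091 0.002] w 0.0856 gf 0 F [ 0.1  0.2 -0.2] q [-0.3   0.44  1.45 -0.    1.25 -0.39]
red top []
red side []
t22.5 tcp [ 0.6179 -0.0763  0.1618] z [ 0.001 -0.002 -1.   ] y [0.996 0.091 0.001] w 0.0853 gf 0 F [ 0.1 -0.   0.6] q [-0.3   0.44  1.45 -0.    1.25 -0.39]
rows 3.0 [[0.1, 0.1, -0.3], [0.0059, 0.0015, 0.1478]]
rows 2.9 [[0.0, 0.0, 0.0], [-0.0, -0.0001, -0.146]]
rows 5.6 [[0.0, 0.0, 0.0], [-0.2445, -0.1362, 0.0002]]
```

```bash
python3 - <<'E'
from plan import *
t=shot("top");s=shot("side")
o=[cv2.resize(t[150:230,240:340,::-1],None,fx=4,fy=4,interpolation=cv2.INTER_CUBIC),cv2.resize(s[190:270,230:330,::-1],None,fx=4,fy=4,interpolation=cv2.INTER_CUBIC)]
cv2.imwrite("pics/y1.png",np.hstack(o))
E
```

```text
(no output)
```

View pics/y1.png

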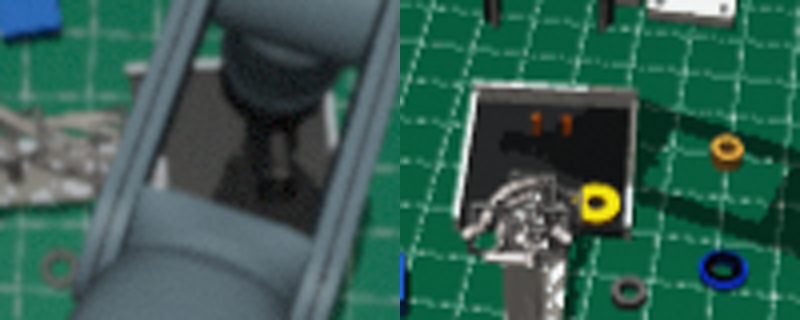

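```bash
python3 - <<'E'
from plan import *
print(tool(AZ-90)[:,1])
chain([((.5638,-.0185,.16),tool(AZ-90)),((.5638,-.0185,.015),None)])
E
```

```text
[ 0.09584575 -0.9953962   0.        ]
rows 10.4 [[0.1, 0.1, 89.7], [0.0624, -0.0484, 0.0014]]
rows 2.9 [[0.0, 0.0, 0.0], [-0.0001, 0.0, 0.145]]
```

>>> drive_tool(motion=[[[0, 0, 80], [0.0624, -0.0484, 0.0], 60], [[0, 0, 80], [0.0624, -0.0484, 0.0], 60], [[0, 0, 80], [0.0624, -0.0484, 0.0], 60], [[0, 0, 80], [0.0624, -0.0484, 0.0], 60], [[0, 0, 80], [0.0624, -0.0484, 0.0], 60], [[0, 0, 80], [0.0624, -0.0484, 0.0], 60], [[0, 0, 80], [0.0624, -0.0484, 0.0], 60], [[0, 0, 80], [0.0624, -0.0484, 0.0], 60], [[0, 0, 80], [0.0624, -0.0484, 0.0], 60], [[0, 0, 80], [0.0624, -0.0484, 0.0], 60]])

```text
time: 23.6
ee_pos: [0.5638, -0.0185, 0.1612]
tcp_rot: [3.113, 0.408, 0.0]
ft_force: [-0.4, 0.5, 0.8]
width: 0.0654
gripper_force: 0.0
```

>>> drive_tool(motion=[[[0, 0, 9.7], [0, 0, 0.04], 60], [[0, 0, 9.7], [0, 0, 0.08], 60], [[0, 0, 9.7], [0, 0, 0.1], 60], [[0, 0, 9.7], [0, 0, 0.1], 60], [[0, 0, 9.7], [0, 0, 0.1], 60]])

```text
time: 24.1
ee_pos: [0.5641, -0.0188, 0.0615]
tcp_rot: [3.136, 0.151, 0.0]
ft_force: [-0.2, -0.2, 0.7]
width: 0.0654
gripper_force: 0.0
```

```bash
python3 - <<'E'
from plan import *
tray("yellow");
t=shot("top");s=shot("side")
print(blobs(t,"yellow",(250,160,330,215)))
o=[cv2.resize(t[150:230,240:340,::-1],None,fx=4,fy=4,interpolation=cv2.INTER_CUBIC),cv2.resize(s[190:270,230:330,::-1],None,fx=4,fy=4,interpolation=cv2.INTER_CUBIC)]
cv2.imwrite("pics/y2.png",np.hstack(o))
chain([((.5638,-.0185,.015),tool(AZ-90))])
E
```

```text
yellow top []
yellow side []
t24.2 tcp [ 0.5651 -0.019   0.0628] z [ 0.003 -0.002 -1.   ] y [ 0.096 -0.995  0.003] w 0.0652 gf 0 F [0.3 0.5 0.3] q [-0.23  0.45  1.71 -0.    0.98  1.25]
[]
rows 1.0 [[0.2, -0.2, 0.0], [-0.0013, -0.0007, 0.0478]]
```

View pics/y2.png

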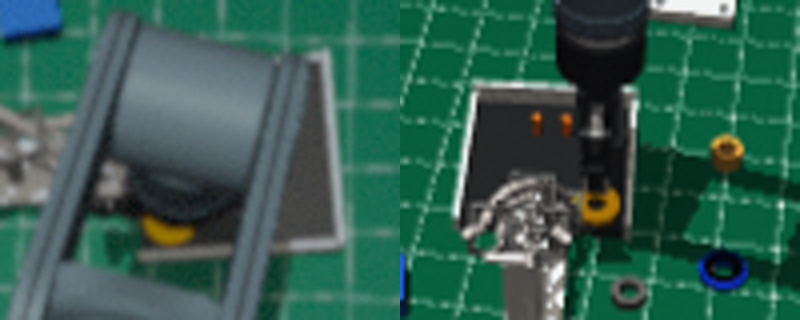

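>>> drive_tool(motion=[[[0, 0, 0], [0, -0.0015, 0.03], 60], [[0, 0, 0], [0, -0.0015, 0.042], 60], [[0, 0, 0], [0, -0.0015, 0.048], 60], [[0, 0, 0], [0, -0.0015, 0.048], 60], [[0, 0, 0], [0, -0.0015, 0.048], 255], [[0, 0, 0], [0, -0.0015, 0.048], 255], [[0, 0, 0], [0, -0.0015, 0.048], 255], [[0, 0, 0], [0, -0.0015, 0.048], 255], [[0, 0, 0], [0, -0.0015, 0.048], 255]])

```text
time: 25.2
ee_pos: [0.5648, -0.0176, 0.0146]
tcp_rot: [3.135, 0.151, 0.004]
ft_force: [0.0, 0.4, 5.9]
width: 0.0398
gripper_force: 60.0
```

>>> drive_tool(motion=[[[0, 0, 0], [0, 0, -0.03], 255], [[0, 0, 0], [0, 0, -0.07], 255], [[0, 0, 0], [0, 0, -0.12], 255], [[0, 0, 0], [0, 0, -0.15], 255], [[0, 0, 0], [0, 0, -0.15], 255], [[0, 0, 0], [0, 0, -0.15], 255]])

```text
time: 25.8
ee_pos: [0.5639, -0.0171, 0.164]
tcp_rot: [3.136, 0.151, 0.003]
ft_force: [0.1, 0.9, -1.1]
width: 0.0398
gripper_force: 60.6
```

```bash
python3 - <<'E'
from plan import *
rep()
s=shot("side");T=readout.state()["ee_pos"]
u,v=proj("side",T+[0,0,.003]);print(u,v,blobs(s,"yellow",(int(u)-20,int(v)-20,int(u)+20,int(v)+20)))
chain([((.507,-.327,.165),tool(AZ-90)),((.507,-.327,.125),None)])
E
```

```text
t25.8 tcp [ 0.5639 -0.0171  0.164 ] z [ 0.002 -0.002 -1.   ] y [ 0.096 -0.995  0.002] w 0.0398 gf 61 F [ 0.1  0.9 -1.1] q [-0.23  0.34  1.6  -0.    1.2   1.25]
280.2189036315493 210.96162788953148 [(array([274.1, 209.6]), array([3.6, 8.2]), 18.0)]
rows 6.3 [[0.1, 0.0, 0.0], [-0.0856, 0.3032, -0.0019]]
rows 0.8 [[0.0, 0.0, 0.0], [0.0, 0.0, 0.04]]
```

>>> drive_tool(motion=[[[0, 0, 0], [-0.0856, 0.303, -0.002], 255], [[0, 0, 0], [-0.0856, 0.303, -0.002], 255], [[0, 0, 0], [-0.0856, 0.303, -0.002], 255], [[0, 0, 0], [-0.0856, 0.303, -0.002], 255], [[0, 0, 0], [-0.0856, 0.303, -0.002], 255], [[0, 0, 0], [-0.0856, 0.303, -0.002], 255], [[0, 0, 0], [-0.0856, 0.303, -0.002], 255], [[0, 0, 0], [-0.0856, 0.303, -0.002], 255], [[0, 0, 0], [-0.0856, 0.303, 0.02], 255], [[0, 0, 0], [-0.0856, 0.303, 0.02], 255]])

```text
time: 26.85
ee_pos: [0.5059, -0.3237, 0.1398]
tcp_rot: [-3.133, -0.152, 0.008]
ft_force: [0.2, 0.2, -0.8]
width: 0.0401
gripper_force: 60.7
```

>>> drive_tool(motion=[[[0, 0, 0], [0, 0, 0], 255], [[0, 0, 0], [0, 0, 0], 255]])

```text
time: 27.05
ee_pos: [0.5081, -0.3259, 0.1441]
tcp_rot: [3.136, 0.154, 0.0]
ft_force: [-0.2, 0.2, 0.2]
width: 0.0398
gripper_force: 60.7
```

```bash
python3 - <<'E'
from plan import *
s=np.mean([viewer.camera("side").astype(float) for _ in range(2)],0);rep()
T=readout.state()["ee_pos"];A=np.linspace(0,2*np.pi,60)
q=np.array([proj("side",T+[.022*np.cos(a),.022*np.sin(a),z]) for a in A for z in(-.003,.007)])
print("pred bbox",q.min(0),q.max(0))
c=s[152:176,294:318]
print((c[...,1]-c[...,2]).round().astype(int))
cv2.imwrite("pics/y3.png",cv2.resize(s[135:195,275:335,::-1].astype(np.uint8),None,fx=8,fy=8,interpolation=cv2.INTER_CUBIC))
E
```

```text
t27.1 tcp [ 0.5082 -0.3265  0.1445] z [ 0.001 -0.003 -1.   ] y [ 0.097 -0.995  0.003] w 0.0401 gf 61 F [0.5 0.  0.1] q [-0.75  0.42  1.52 -0.    1.2   0.72]
pred bbox [299.57809046 157.17471397] [310.88171495 166.0692933 ]
[[ 73  70  68  71  72  72  74  68  20  -1  -1  -2   0   0  -2  -2  25  64
   74  73  72  73  73  74]
 [ 73  72  72  71  71  73  74  72  47   4   0  -1   0  -1   0   9  41  71
   71  70  71  74  74  74]
 [ 74  72  73  74  72  73  73  74  67  10  -1  -2  -1  -1  -1  26  63  72
   72  71  70  72  72  73]
 [ 74  72  72  74  73  72  73  74  66  -1  -1  -1  -1   0   0  33  72  71
   72  73  71  72  72  72]
 [ 72  73  72  71  72  72  72  74  62  -1  -1   0  -2   0   2  32  69  70
   72  72  74  74  71  69]
 [ 66  70  69  58  52  42  35  47  36  -1  -2  -2  -1  -1   4  34  69  73
   74  75  74  74  71  70]
 [ 27  37  42  24  18   8   3  24  24  -1  -1  -2  -1  -2   2  34  70  74
   75  75  73  72  74  72]
 [ -1   0   8   3   4   7  18  62  68  -2  -2  -2  -2  -2   2  39  77  73
   74  73  70  71  72  74]
 [ -2  -2   2   3   8  18  77 106  88   0  -2  -2  -1   4  24  66  84
[... 847 characters left out ...]
28  32  32  32  32  32  32  32  32  32  32  28  22  32  32  32  32
   32  32  32  32  32  32]
 [ 27  29  32  32  32  32  32  32  32  32  30  30  30  28  32  32  32  32
   32  33  32  32  32  32]
 [ 28  32  32  32  32  32  32  32  32  26  18  20  28  28  32  32  32  32
   32  32  32  32  32  32]
 [ 25  32  30  27  30  31  30  30  28   9   2   7  23  29  32  32  32  32
   32  32  32  32  32  33]
 [ 22  31  28  25  28  31  29  28  26   1   2   4  16  30  30  32  30  30
   32  32  32  32  32  32]
 [ 28  32  32  32  32  32  32  31  23   1   1   4  16  28  28  31  28  28
   29  30  32  30  30  30]
 [ 29  32  32  32  32  32  32  32  25   0   1   6  16  32  32  32  32  30
   28  29  31  28  28  28]]
```

View pics/y3.png

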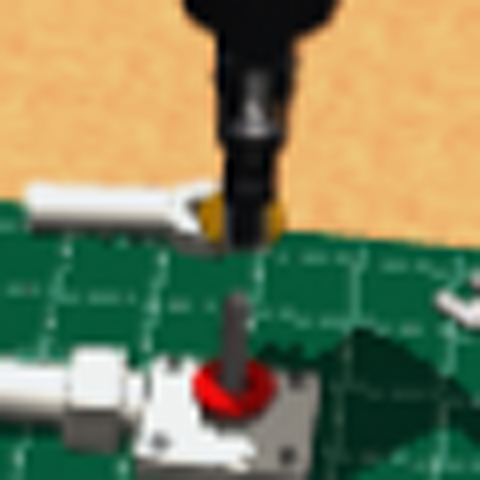

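>>> drive_tool(motion=[[[0, 0, 0], [-0.0012, 0.0004, 0.02], 255], [[0, 0, 0], [-0.0012, 0.0004, 0.04], 255], [[0, 0, 0], [-0.0012, 0.0004, 0.048], 255], [[0, 0, 0], [-0.0012, 0.0004, 0.048], 255], [[0, 0, 0], [-0.0012, 0.0004, 0.048], 255]])

```text
time: 27.65
ee_pos: [0.5069, -0.3278, 0.0965]
tcp_rot: [3.135, 0.152, 0.001]
ft_force: [0.1, 0.1, -0.3]
width: 0.0396
gripper_force: 60.7
```

>>> drive_tool(motion=[[[0, 0, 0], [0, 0, 0.003], 255], [[0, 0, 0], [0, 0, 0.006], 255], [[0, 0, 0], [0, 0, 0.006], 255], [[0, 0, 0], [0, 0, 0.006], 255]])

```text
time: 28.05
ee_pos: [0.5065, -0.3276, 0.0897]
tcp_rot: [3.136, 0.151, 0.0]
ft_force: [0.5, 0.0, 0.1]
width: 0.0399
gripper_force: 60.7
```

>>> drive_tool(motion=[[[0, 0, 0], [0, 0.0004, 0.008], 255], [[0, 0, 0], [0, 0.0004, 0.016], 255], [[0, 0, 0], [0, 0.0004, 0.026], 255], [[0, 0, 0], [0, 0.0004, 0.034], 255], [[0, 0, 0], [0, 0.0004, 0.04], 255], [[0, 0, 0], [0, 0.0004, 0.04], 255], [[0, 0, 0], [0, 0.0004, 0.04], 255]])

```text
time: 28.75
ee_pos: [0.5065, -0.328, 0.0494]
tcp_rot: [3.136, 0.151, -0.0]
ft_force: [-0.5, -0.4, 0.4]
width: 0.04
gripper_force: 60.7
```

>>> drive_tool(motion=[[[0, 0, 0], [0, 0, 0], 85], [[0, 0, 0], [0, 0, 0], 85], [[0, 0, 0], [0, 0, 0], 85], [[0, 0, 0], [0, 0, -0.03], 85], [[0, 0, 0], [0, 0, -0.08], 85], [[0, 0, 0], [0, 0, -0.13], 85], [[0, 0, 0], [0, 0, -0.15], 85], [[0, 0, 0], [0, 0, -0.15], 85], [[0, 0, 0], [0, 0, -0.15], 85]])

```text
time: 29.65
ee_pos: [0.5064, -0.3276, 0.1998]
tcp_rot: [3.136, 0.151, 0.001]
ft_force: [0.1, -0.3, -0.8]
width: 0.0568
gripper_force: 0.0
```

```bash
python3 - <<'E'
from plan import *
rep()
s=shot("side");
for c,z in(("yellow",.045),("red",.035)): print(c,blobs(s,c,(285,160,325,200),s=100,v=40),proj("side",(.5068,-.327,z)))
for c in("blue","green","orange"): look(c)
chain([((.443,.0362,.2),tool(AZ)),((.443,.0362,.1),None)])
E
```

```text
t29.6 tcp [ 0.5064 -0.3276  0.1998] z [ 0.001 -0.002 -1.   ] y [ 0.096 -0.995  0.002] w 0.0568 gf 0 F [ 0.1 -0.3 -0.8] q [-0.76  0.37  1.45 -0.    1.31  0.72]
yellow [(array([303.3, 180.4]), array([ 7.6, 11.9]), 45.0)] [304.1773326  181.24036818]
red [(array([304.1, 184.8]), array([ 6.5, 12.4]), 43.5)] [304.04518497 183.08959336]
blue top [([265.9, 241.5], array([11.7, 12.5]), 113.5, [0.4406, 0.0349, 0.008])]
blue side [([310.2, 257.1], array([10.5, 13.7]), 110.0, [0.4455, 0.0381, 0.008])]
green top [([238.4, 238.6], array([16. , 16.5]), 205.0, [0.4476, 0.1235, 0.008])]
green side [([305.7, 276.7], array([13.5, 15.5]), 163.0, [0.4527, 0.1255, 0.008])]
orange top [([145.9, 298.5], array([ 3.3, 23. ]), 49.5, [0.2519, 0.4069, 0.008])]
orange side [([311.3, 227.7], array([9.2, 9.9]), 69.5, [0.4546, -0.1049, 0.008]), ([206.1, 202.9], array([16.2, 56.1]), 501.5, [0.8841, -0.1749, 0.008])]
rows 10.5 [[-0.1, 0.1, -90.0], [-0.0278, -0.3681, -0.0016]]
rows 2.0 [[0.0, 0.0, 0.0], [-0.0, -0.0001, 0.1]]
```

>>> drive_tool(motion=[[[0, 0, -80], [-0.0278, -0.368, 0], 0], [[0, 0, -80], [-0.0278, -0.368, 0], 0], [[0, 0, -80], [-0.0278, -0.368, 0], 0], [[0, 0, -80], [-0.0278, -0.368, 0], 0], [[0, 0, -80], [-0.0278, -0.368, 0], 0], [[0, 0, -80], [-0.0278, -0.368, 0], 0], [[0, 0, -80], [-0.0278, -0.368, 0], 0], [[0, 0, -80], [-0.0278, -0.368, 0], 0], [[0, 0, -80], [-0.0278, -0.368, 0], 0], [[0, 0, -80], [-0.0278, -0.368, 0], 0]])

```text
time: 31.0
ee_pos: [0.4429, 0.037, 0.1988]
tcp_rot: [2.298, 2.141, -0.002]
ft_force: [-0.0, -0.7, -0.5]
width: 0.0853
gripper_force: 0.0
```

>>> drive_tool(motion=[[[0, 0, -10], [0, 0, 0.01], 0], [[0, 0, -10], [0, 0, 0.05], 0], [[0, 0, -10], [0, 0, 0.09], 0], [[0, 0, -10], [0, 0, 0.1], 0], [[0, 0, -10], [0, 0, 0.1], 0], [[0, 0, -10], [0, 0, 0.1], 0]])

```text
time: 31.6
ee_pos: [0.4444, 0.0355, 0.1001]
tcp_rot: [2.11, 2.324, -0.001]
ft_force: [0.3, 0.6, -0.4]
width: 0.0857
gripper_force: 0.0
```

```bash
python3 - <<'E'
from plan import *
rep();look("blue")
chain([((.443,.0362,.004),tool(AZ)),((.443,.0362,.24),None),(INL+.12*n,TI),(INL+.003*n,None)])
E
```

```text
t31.6 tcp [0.4444 0.0355 0.1001] z [ 0.002 -0.002 -1.   ] y [0.995 0.096 0.001] w 0.0857 gf 0 F [ 0.3  0.6 -0.4] q [-0.17  0.21  1.96 -0.    0.97 -0.27]
blue top []
blue side [([310.2, 257.4], array([ 9.6, 13. ]), 53.5, [0.4454, 0.0395, 0.008])]
rows 1.9 [[0.2, 0.2, 0.0], [0.0012, -0.0022, 0.0967]]
rows 4.7 [[0.0, 0.0, 0.0], [0.0002, 0.0, -0.236]]
rows 5.2 [[-0.0, 45.0, 0.0], [0.098, 0.1643, -0.0878]]
rows 2.3 [[0.0, 0.0, 0.0], [-0.0001, 0.0001, 0.117]]
```

>>> drive_tool(motion=[[[0, 0, 0], [0.0005, -0.001, 0.05], 0], [[0, 0, 0], [0.0005, -0.001, 0.08], 0], [[0, 0, 0], [0.0005, -0.001, 0.096], 0], [[0, 0, 0], [0.0005, -0.001, 0.096], 0], [[0, 0, 0], [0.0005, -0.001, 0.096], 255], [[0, 0, 0], [0.0005, -0.001, 0.096], 255], [[0, 0, 0], [0.0005, -0.001, 0.096], 255], [[0, 0, 0], [0.0005, -0.001, 0.096], 255], [[0, 0, 0], [0.0005, -0.001, 0.096], 255], [[0, 0, 0], [0.0005, -0.001, 0.096], 255]])

```text
time: 32.7
ee_pos: [0.4436, 0.0358, 0.0051]
tcp_rot: [2.109, 2.323, 0.001]
ft_force: [-3.4, 0.1, 14.3]
width: 0.0393
gripper_force: 58.5
```

>>> drive_tool(motion=[[[0, 0, 0], [0, 0, -0.03], 255], [[0, 0, 0], [0, 0, -0.08], 255], [[0, 0, 0], [0, 0, -0.13], 255], [[0, 0, 0], [0, 0, -0.18], 255], [[0, 0, 0], [0, 0, -0.22], 255], [[0, 0, 0], [0, 0, -0.236], 255], [[0, 0, 0], [0, 0, -0.236], 255], [[0, 0, 0], [0, 0, -0.236], 255]])

```text
time: 33.5
ee_pos: [0.4419, 0.0364, 0.2388]
tcp_rot: [2.111, 2.325, -0.002]
ft_force: [-0.6, -0.3, -1.1]
width: 0.0394
gripper_force: 60.4
```

>>> drive_tool(motion=[[[0, 10, 0], [0, 0, -0.05], 255], [[0, 45, 0], [0.097, 0.164, -0.088], 255], [[0, 45, 0], [0.097, 0.164, -0.088], 255], [[0, 45, 0], [0.097, 0.164, -0.088], 255], [[0, 45, 0], [0.097, 0.164, -0.088], 255], [[0, 45, 0], [0.097, 0.164, -0.088], 255], [[0, 45, 0], [0.097, 0.164, -0.088], 255], [[0, 45, 0], [0.097, 0.164, -0.088], 255], [[0, 45, 0], [0.097, 0.164, -0.088], 255], [[0, 45, 0], [0.097, 0.164, -0.088], 255]])

```text
time: 34.5
ee_pos: [0.5955, 0.1492, 0.3281]
tcp_rot: [-1.664, -1.835, -0.688]
ft_force: [0.9, -0.1, 1.7]
width: 0.0395
gripper_force: 60.6
```

>>> drive_tool(motion=[[[0, 0, 0], [0, 0, 0.03], 255], [[0, 0, 0], [0, 0, 0.06], 255], [[0, 0, 0], [0, 0, 0.085], 255], [[0, 0, 0], [0, 0, 0.085], 255], [[0, 0, 0], [0, 0, 0.085], 255]])

```text
time: 35.0
ee_pos: [0.59, 0.2089, 0.2677]
tcp_rot: [-1.663, -1.834, -0.688]
ft_force: [-0.3, 0.1, 0.1]
width: 0.0392
gripper_force: 60.6
```

```bash
python3 - <<'E'
from plan import *
rep()
s=shot("side");print(blobs(s,"blue",(240,220,280,270),v=40),proj("side",readout.state()["ee_pos"]+.002*n))
chain([(INL+.003*n,TI)])
E
```

```text
t35.0 tcp [0.59   0.2089 0.2677] z [-0.068  0.702 -0.709] y [0.995 0.097 0.001] w 0.0392 gf 61 F [-0.3  0.1  0.1] q [-0.25  0.42  1.47  0.73  1.57 -0.46]
[(array([258.5, 239.6]), array([ 5.4, 20.4]), 78.0)] [259.59888539 238.42314965]
rows 0.7 [[0.1, 0.2, 0.1], [0.0006, 0.0008, 0.0329]]
```

>>> drive_tool(motion=[[[0, 0, 0], [0.0005, 0, 0.02], 255], [[0, 0, 0], [0.0005, 0, 0.028], 255], [[0, 0, 0], [0.0005, 0, 0.031], 255], [[0, 0, 0], [0.0005, 0, 0.031], 255], [[0, 0, 0], [0.0005, 0, 0.031], 255], [[0, 0, 0], [0.0005, 0, 0.031], 70], [[0, 0, 0], [0.0005, 0, 0.031], 70], [[0, 0, 0], [0.0005, 0, 0.031], 70], [[0, 0, 0], [0.0005, 0, 0.031], 70], [[0, 0, 0], [0.0005, 0, 0.031], 70]])

```text
time: 36.05
ee_pos: [0.5882, 0.2307, 0.245]
tcp_rot: [-1.663, -1.832, -0.687]
ft_force: [-0.1, -0.5, -0.1]
width: 0.0621
gripper_force: 0.0
```

>>> drive_tool(motion=[[[0, 0, 0], [0, 0, -0.02], 70], [[0, 0, 0], [0, 0, -0.06], 70], [[0, 0, 0], [0, 0, -0.11], 70], [[0, 0, 0], [0, 0, -0.147], 70], [[0, 0, 0], [0, 0, -0.147], 70]])

```text
time: 36.55
ee_pos: [0.6003, 0.1241, 0.3526]
tcp_rot: [-1.668, -1.836, -0.693]
ft_force: [0.6, 0.3, 0.6]
width: 0.0621
gripper_force: 0.0
```

>>> drive_tool(motion=[[[0, -45, 0], [-0.277, 0, -0.01], 0], [[0, -45, 0], [-0.277, 0, -0.01], 0], [[0, -45, 0], [-0.277, 0, -0.01], 0], [[0, -45, 0], [-0.277, 0, -0.01], 0], [[0, -45, 0], [-0.277, 0, -0.01], 0], [[0, -45, 0], [-0.277, 0, -0.01], 0], [[0, -45, 0], [-0.277, 0, -0.01], 0], [[0, -45, 0], [-0.277, 0, -0.01], 0], [[0, -45, 0], [-0.277, 0, -0.01], 0], [[0, -45, 0], [-0.277, 0, -0.01], 0]])

```text
time: 37.55
ee_pos: [0.6185, -0.0747, 0.162]
tcp_rot: [2.11, 2.324, 0.001]
ft_force: [0.2, -0.1, -0.0]
width: 0.0851
gripper_force: 0.0
```

```bash
python3 - <<'E'
from plan import *
tray("blue")
chain([((.619,-.0705,.014),tool(AZ)),((.619,-.0705,.16),None),((.507,-.327,.16),None)])
E
```

```text
blue top [([299.5, 188.5], array([ 7.1, 14.5]), 75.5, [0.6168, -0.0702, 0.008])]
blue side [([266.7, 225.2], array([10.7, 13.8]), 113.5, [0.6237, -0.0914, 0.008])]
(array([ 0.61602132, -0.06908026,  0.03096498]), [np.float64(0.0037814489751279165), np.float64(0.0037814489751280458)])
side est [ 0.61987932 -0.08590041  0.016     ]
t37.6 tcp [ 0.6183 -0.0748  0.1617] z [ 0.002 -0.002 -1.   ] y [0.995 0.096 0.002] w 0.0856 gf 0 F [-0.4  0.5 -0.4] q [-0.3   0.44  1.45 -0.    1.25 -0.39]
rows 3.0 [[0.1, 0.1, 0.0], [0.0045, 0.0008, 0.1477]]
rows 2.9 [[0.0, 0.0, 0.0], [-0.0, 0.0, -0.146]]
rows 5.6 [[0.0, 0.0, 0.0], [-0.2445, -0.1361, 0.0001]]
```

>>> drive_tool(motion=[[[0, 0, 0], [-0.0077, 0.0, 0.05], 0], [[0, 0, 0], [-0.0077, 0.0, 0.1], 0], [[0, 0, 0], [-0.0077, 0.0, 0.13], 0], [[0, 0, 0], [-0.0077, 0.0, 0.147], 0], [[0, 0, 0], [-0.0077, 0.0, 0.147], 0], [[0, 0, 0], [-0.0077, 0.0, 0.147], 255], [[0, 0, 0], [-0.0077, 0.0, 0.147], 255], [[0, 0, 0], [-0.0077, 0.0, 0.147], 255], [[0, 0, 0], [-0.0077, 0.0, 0.147], 255], [[0, 0, 0], [-0.0077, 0.0, 0.147], 255]])

```text
time: 38.65
ee_pos: [0.6201, -0.0833, 0.0164]
tcp_rot: [2.108, 2.322, 0.001]
ft_force: [-0.6, 0.4, 7.4]
width: 0.0389
gripper_force: 59.2
```

>>> drive_tool(motion=[[[0, 0, 0], [0, 0, -0.03], 255], [[0, 0, 0], [0, 0, -0.08], 255], [[0, 0, 0], [0, 0, -0.13], 255], [[0, 0, 0], [0, 0, -0.15], 255], [[0, 0, 0], [0, 0, -0.15], 255]])

```text
time: 39.15
ee_pos: [0.6213, -0.0833, 0.1697]
tcp_rot: [2.104, 2.318, 0.005]
ft_force: [0.2, -0.4, -0.2]
width: 0.0388
gripper_force: 60.2
```

```bash
python3 - <<'E'
from plan import *
rep()
chain([((.507,-.327,.165),tool(AZ)),((.507,-.327,.145),None)])
E
```

```text
t39.1 tcp [ 0.6213 -0.0833  0.1697] z [ 0.01  -0.005 -1.   ] y [0.995 0.097 0.01 ] w 0.0388 gf 60 F [ 0.2 -0.4 -0.2] q [-0.31  0.43  1.44 -0.    1.26 -0.41]
rows 5.4 [[0.6, 0.3, 0.0], [-0.2315, -0.1374, 0.0047]]
rows 0.4 [[0.0, 0.0, 0.0], [0.0, 0.0, 0.02]]
```

>>> drive_tool(motion=[[[0, 0, 0], [-0.2315, -0.1364, 0], 255], [[0, 0, 0], [-0.2315, -0.1364, 0], 255], [[0, 0, 0], [-0.2315, -0.1364, 0], 255], [[0, 0, 0], [-0.2315, -0.1364, 0], 255], [[0, 0, 0], [-0.2315, -0.1364, 0], 255], [[0, 0, 0], [-0.2315, -0.1364, 0], 255], [[0, 0, 0], [-0.2315, -0.1364, 0], 255], [[0, 0, 0], [-0.2315, -0.1364, 0.01], 255], [[0, 0, 0], [-0.2315, -0.1364, 0.02], 255], [[0, 0, 0], [-0.2315, -0.1364, 0.02], 255]])

```text
time: 40.15
ee_pos: [0.5045, -0.3237, 0.1415]
tcp_rot: [-2.107, -2.325, 0.001]
ft_force: [-0.2, 0.2, 0.3]
width: 0.0386
gripper_force: 60.3
```

>>> drive_tool(motion=[[[0, 0, 0], [0, 0, 0], 255], [[0, 0, 0], [0, 0, 0], 255], [[0, 0, 0], [0, 0, 0], 255]])

```text
time: 40.45
ee_pos: [0.5056, -0.3259, 0.1445]
tcp_rot: [2.109, 2.325, -0.002]
ft_force: [-0.3, -0.3, -0.5]
width: 0.0387
gripper_force: 60.3
```

```bash
cat >> plan.py <<'E'
def held(c):
    s=np.mean([viewer.camera("side").astype(float) for _ in range(2)],0);rep()
    T=readout.state()["ee_pos"];A=np.linspace(0,2*np.pi,60)
    q=np.array([proj("side",T+[.022*np.cos(a),.022*np.sin(a),z]) for a in A for z in(-.003,.007)])
    print("pred bbox",q.min(0),q.max(0));r,g,b=np.moveaxis(s[150:180,294:318],-1,0)
    m=(b-np.maximum(r,g)>25) if c=="blue" else ((g-r>25)&(g-b>60) if c=="green" else (r-g>25)&(abs(g-b)<25))
    for i,row in enumerate(m.astype(int)):
        if row.any(): print(150+i,''.join(map(str,row)))
    ys,xs=np.nonzero(m);print("cols from 294; extents",xs.min()+293.5,xs.max()+294.5,ys.min()+149.5,ys.max()+150.5)
E
python3 - <<'E'
from plan import *
held("blue");chain([((.507,-.3272,.0965),tool(AZ))])
E
```

```text
t40.5 tcp [ 0.5054 -0.3261  0.1445] z [ 0.001 -0.002 -1.   ] y [0.995 0.097 0.001] w 0.0385 gf 60 F [ 0.5 -0.1 -0.1] q [-0.76  0.42  1.53 -0.    1.19 -0.85]
pred bbox [300.26582099 157.29949873] [311.576958  166.1989491]
159 000000000111100000000000
160 000000011111111100000000
161 000000011111111110000000
162 000000011110001110000000
163 000000011110001110000000
164 000000011111111110000000
165 000000001111111100000000
cols from 294; extents 300.5 310.5 158.5 165.5
rows 1.0 [[0.0, 0.1, 0.0], [-0.0011, 0.0014, 0.048]]
```

>>> drive_tool(motion=[[[0, 0, 0], [-0.0011, 0.0015, 0.02], 255], [[0, 0, 0], [-0.0011, 0.0015, 0.036], 255], [[0, 0, 0], [-0.0011, 0.0015, 0.044], 255], [[0, 0, 0], [-0.0011, 0.0015, 0.044], 255], [[0, 0, 0], [-0.0011, 0.0015, 0.044], 255]])

```text
time: 41.05
ee_pos: [0.5069, -0.3274, 0.1006]
tcp_rot: [2.111, 2.325, -0.002]
ft_force: [0.1, 0.0, -1.0]
width: 0.0384
gripper_force: 60.3
```

>>> drive_tool(motion=[[[0, 0, 0], [0, 0, 0.003], 255], [[0, 0, 0], [0, 0, 0.006], 255], [[0, 0, 0], [0, 0, 0.008], 255], [[0, 0, 0], [0, 0, 0.008], 255]])

```text
time: 41.45
ee_pos: [0.5066, -0.3271, 0.0919]
tcp_rot: [2.111, 2.325, -0.002]
ft_force: [0.1, 0.3, -0.5]
width: 0.0382
gripper_force: 60.3
```

>>> drive_tool(motion=[[[0, 0, 0], [0, 0, 0.008], 255], [[0, 0, 0], [0, 0, 0.016], 255], [[0, 0, 0], [0, 0, 0.024], 255], [[0, 0, 0], [0, 0, 0.031], 255], [[0, 0, 0], [0, 0, 0.031], 255], [[0, 0, 0], [0, 0, 0.031], 255]])

```text
time: 42.05
ee_pos: [0.5065, -0.3272, 0.0607]
tcp_rot: [2.111, 2.326, -0.002]
ft_force: [-0.1, 0.4, 0.6]
width: 0.0386
gripper_force: 60.4
```

>>> drive_tool(motion=[[[0, 0, 0], [0, 0, 0], 85], [[0, 0, 0], [0, 0, 0], 85], [[0, 0, 0], [0, 0, 0], 85], [[0, 0, 0], [0, 0, -0.03], 85], [[0, 0, 0], [0, 0, -0.08], 85], [[0, 0, 0], [0, 0, -0.13], 85], [[0, 0, 0], [0, 0, -0.14], 85], [[0, 0, 0], [0, 0, -0.14], 85], [[0, 0, 0], [0, 0, -0.14], 85]])

```text
time: 42.95
ee_pos: [0.5061, -0.3265, 0.2]
tcp_rot: [-2.112, -2.326, 0.002]
ft_force: [0.7, 0.7, -0.7]
width: 0.057
gripper_force: 0.0
```

```bash
python3 - <<'E'
from plan import *
rep()
s=shot("side");
for c,z in(("blue",.055),("yellow",.045),("red",.035)): print(c,blobs(s,c,(285,160,325,200),s=100,v=40),proj("side",(.5068,-.327,z)))
for c in("green","orange"): look(c)
chain([((.45,.1245,.2),tool(AZ)),((.45,.1245,.1),None)])
E
```

```text
t43.0 tcp [ 0.5061 -0.3265  0.2   ] z [-0.001 -0.001 -1.   ] y [ 0.995  0.096 -0.001] w 0.0570 gf 0 F [ 0.7  0.7 -0.7] q [-0.76  0.37  1.45 -0.    1.32 -0.85]
blue [(array([303.9, 179.6]), array([ 7.5, 12.2]), 65.0)] [304.31059827 179.37549758]
yellow [] [304.1773326  181.24036818]
red [(array([304.1, 184.8]), array([ 6.5, 12.4]), 43.5)] [304.04518497 183.08959336]
green top [([238.4, 238.6], array([16. , 16.1]), 200.5, [0.4476, 0.1235, 0.008])]
green side [([305.8, 276.7], array([13.4, 15.5]), 161.0, [0.4524, 0.1255, 0.008])]
orange top [([146.3, 298.6], array([ 3.3, 66. ]), 136.0, [0.2516, 0.4056, 0.008])]
orange side [([311.3, 227.7], array([9.4, 9.8]), 70.5, [0.4546, -0.1049, 0.008]), ([206.1, 202.9], array([16.2, 56.1]), 501.5, [0.8841, -0.1749, 0.008])]
rows 9.1 [[-0.1, -0.0, 0.0], [0.4543, -0.0124, -0.0004]]
rows 2.0 [[0.0, 0.0, 0.0], [-0.0001, 0.0001, 0.1]]
```

>>> drive_tool(motion=[[[0, 0, 0], [0.454, -0.0124, 0], 0], [[0, 0, 0], [0.454, -0.0124, 0], 0], [[0, 0, 0], [0.454, -0.0124, 0], 0], [[0, 0, 0], [0.454, -0.0124, 0], 0], [[0, 0, 0], [0.454, -0.0124, 0], 0], [[0, 0, 0], [0.454, -0.0124, 0], 0], [[0, 0, 0], [0.454, -0.0124, 0], 0], [[0, 0, 0], [0.454, -0.0124, 0], 0], [[0, 0, 0], [0.454, -0.0124, 0], 0], [[0, 0, 0], [0.454, -0.0124, 0], 0]])

```text
time: 44.2
ee_pos: [0.4487, 0.1287, 0.1997]
tcp_rot: [-2.104, -2.331, 0.001]
ft_force: [0.3, -1.2, 0.5]
width: 0.0859
gripper_force: 0.0
```

>>> drive_tool(motion=[[[0, 0, 0], [0, 0, 0], 0], [[0, 0, 0], [0, 0, 0.05], 0], [[0, 0, 0], [0, 0, 0.1], 0], [[0, 0, 0], [0, 0, 0.1], 0], [[0, 0, 0], [0, 0, 0.1], 0]])

```text
time: 44.7
ee_pos: [0.4506, 0.1221, 0.1002]
tcp_rot: [-2.114, -2.324, 0.005]
ft_force: [0.5, -0.6, 0.9]
width: 0.0854
gripper_force: 0.0
```

```bash
python3 - <<'E'
from plan import *
rep();look("green")
chain([((.45,.1245,.004),tool(AZ)),((.45,.1245,.24),None),(INL+.12*n,TI),(INL+.003*n,None)])
E
```

```text
t44.7 tcp [0.4506 0.1221 0.1002] z [-0.002 -0.002 -1.   ] y [ 0.996  0.094 -0.003] w 0.0854 gf 0 F [ 0.5 -0.6  0.9] q [ 0.03  0.25  1.9  -0.    0.99 -0.07]
green top []
green side [([305.7, 276.9], array([13.7, 15. ]), 159.5, [0.4527, 0.1264, 0.008])]
rows 2.0 [[0.2, 0.1, -0.1], [0.0023, -0.0029, 0.0984]]
rows 4.7 [[0.0, 0.0, 0.0], [-0.0001, 0.0, -0.236]]
rows 5.2 [[-0.0, 45.0, 0.0], [0.0107, 0.1489, -0.0878]]
rows 2.3 [[0.0, 0.0, 0.0], [0.0001, 0.0001, 0.1169]]
```

>>> drive_tool(motion=[[[0, 0, 0], [0.002, -0.001, 0.05], 0], [[0, 0, 0], [0.002, -0.001, 0.08], 0], [[0, 0, 0], [0.002, -0.001, 0.0965], 0], [[0, 0, 0], [0.002, -0.001, 0.0965], 0], [[0, 0, 0], [0.002, -0.001, 0.0965], 255], [[0, 0, 0], [0.002, -0.001, 0.0965], 255], [[0, 0, 0], [0.002, -0.001, 0.0965], 255], [[0, 0, 0], [0.002, -0.001, 0.0965], 255], [[0, 0, 0], [0.002, -0.001, 0.0965], 255], [[0, 0, 0], [0.002, -0.001, 0.0965], 255]])

```text
time: 45.8
ee_pos: [0.451, 0.1253, 0.0062]
tcp_rot: [2.108, 2.323, 0.002]
ft_force: [-2.8, -0.7, 16.7]
width: 0.0392
gripper_force: 58.3
```

>>> drive_tool(motion=[[[0, 0, 0], [0, 0, -0.03], 255], [[0, 0, 0], [0, 0, -0.08], 255], [[0, 0, 0], [0, 0, -0.13], 255], [[0, 0, 0], [0, 0, -0.18], 255], [[0, 0, 0], [0, 0, -0.22], 255], [[0, 0, 0], [0, 0, -0.236], 255], [[0, 0, 0], [0, 0, -0.236], 255], [[0, 0, 0], [0, 0, -0.236], 255]])

```text
time: 46.6
ee_pos: [0.449, 0.1256, 0.2396]
tcp_rot: [2.111, 2.325, -0.002]
ft_force: [0.5, -0.5, -0.8]
width: 0.0387
gripper_force: 60.3
```

>>> drive_tool(motion=[[[0, 10, 0], [0, 0, -0.05], 255], [[0, 45, 0], [0.011, 0.149, -0.088], 255], [[0, 45, 0], [0.011, 0.149, -0.088], 255], [[0, 45, 0], [0.011, 0.149, -0.088], 255], [[0, 45, 0], [0.011, 0.149, -0.088], 255], [[0, 45, 0], [0.011, 0.149, -0.088], 255], [[0, 45, 0], [0.011, 0.149, -0.088], 255], [[0, 45, 0], [0.011, 0.149, -0.088], 255], [[0, 45, 0], [0.011, 0.149, -0.088], 255], [[0, 45, 0], [0.011, 0.149, -0.088], 255]])

```text
time: 47.6
ee_pos: [0.5959, 0.1524, 0.3292]
tcp_rot: [-1.662, -1.837, -0.687]
ft_force: [0.1, -0.4, 0.1]
width: 0.0387
gripper_force: 60.6
```

>>> drive_tool(motion=[[[0, 0, 0], [0, 0, 0.03], 255], [[0, 0, 0], [0, 0, 0.06], 255], [[0, 0, 0], [0, 0, 0.085], 255], [[0, 0, 0], [0, 0, 0.085], 255], [[0, 0, 0], [0, 0, 0.085], 255]])

```text
time: 48.1
ee_pos: [0.5905, 0.2116, 0.2685]
tcp_rot: [-1.662, -1.835, -0.687]
ft_force: [-0.2, 0.3, 0.1]
width: 0.0386
gripper_force: 60.6
```

```bash
python3 - <<'E'
from plan import *
rep()
s=shot("side");print(blobs(s,"green",(240,220,280,270),v=40),proj("side",readout.state()["ee_pos"]+.002*n))
chain([(INL+.003*n,TI)])
E
```

```text
t48.1 tcp [0.5905 0.2116 0.2685] z [-0.068  0.702 -0.709] y [0.995 0.098 0.001] w 0.0386 gf 61 F [-0.2  0.3  0.1] q [-0.24  0.42  1.46  0.73  1.57 -0.46]
[(array([258.6, 240.6]), array([ 5.5, 19.6]), 76.0)] [259.27770338 238.88331637]
rows 0.6 [[0.0, 0.2, 0.1], [-0.0019, 0.0001, 0.0317]]
```

>>> drive_tool(motion=[[[0, 0, 0], [-0.0018, 0, 0.018], 255], [[0, 0, 0], [-0.0018, 0, 0.026], 255], [[0, 0, 0], [-0.0018, 0, 0.029], 255], [[0, 0, 0], [-0.0018, 0, 0.029], 255], [[0, 0, 0], [-0.0018, 0, 0.029], 255], [[0, 0, 0], [-0.0018, 0, 0.029], 70], [[0, 0, 0], [-0.0018, 0, 0.029], 70], [[0, 0, 0], [-0.0018, 0, 0.029], 70], [[0, 0, 0], [-0.0018, 0, 0.029], 70], [[0, 0, 0], [-0.0018, 0, 0.029], 70]])

```text
time: 49.15
ee_pos: [0.589, 0.23, 0.2457]
tcp_rot: [-1.663, -1.832, -0.687]
ft_force: [-0.1, 0.0, 0.1]
width: 0.0619
gripper_force: 0.0
```

>>> drive_tool(motion=[[[0, 0, 0], [0, 0, -0.02], 70], [[0, 0, 0], [0, 0, -0.06], 70], [[0, 0, 0], [0, 0, -0.11], 70], [[0, 0, 0], [0, 0, -0.147], 70], [[0, 0, 0], [0, 0, -0.147], 70]])

```text
time: 49.65
ee_pos: [0.6011, 0.1233, 0.3534]
tcp_rot: [-1.668, -1.836, -0.694]
ft_force: [0.9, 0.9, 0.1]
width: 0.0621
gripper_force: 0.0
```

>>> drive_tool(motion=[[[0, -45, 0], [-0.277, 0, -0.01], 0], [[0, -45, 0], [-0.277, 0, -0.01], 0], [[0, -45, 0], [-0.277, 0, -0.01], 0], [[0, -45, 0], [-0.277, 0, -0.01], 0], [[0, -45, 0], [-0.277, 0, -0.01], 0], [[0, -45, 0], [-0.277, 0, -0.01], 0], [[0, -45, 0], [-0.277, 0, -0.01], 0], [[0, -45, 0], [-0.277, 0, -0.01], 0], [[0, -45, 0], [-0.277, 0, -0.01], 0], [[0, -45, 0], [-0.277, 0, -0.01], 0]])

```text
time: 50.65
ee_pos: [0.6193, -0.0755, 0.1628]
tcp_rot: [2.11, 2.324, 0.001]
ft_force: [0.3, 0.2, 0.8]
width: 0.0852
gripper_force: 0.0
```

```bash
python3 - <<'E'
from plan import *
tray("green")
chain([((.619,-.0825,.014),tool(AZ))])
E
```

```text
green top [([298.7, 187.5], array([ 9.2, 16.9]), 108.5, [0.6201, -0.0676, 0.008])]
green side [([265.8, 226.6], array([11. , 13.8]), 115.5, [0.6259, -0.0836, 0.008])]
(array([ 0.61970934, -0.06672901,  0.02546289]), [np.float64(0.003143338547933702), np.float64(0.003143338547933663)])
side est [ 0.62201057 -0.07820622  0.016     ]
t50.8 tcp [ 0.6191 -0.0756  0.1625] z [ 0.002 -0.002 -1.   ] y [0.995 0.096 0.002] w 0.0855 gf 0 F [ 0.4 -0.   0.7] q [-0.3   0.44  1.45 -0.    1.25 -0.4 ]
rows 3.0 [[0.1, 0.1, 0.0], [-0.0066, -0.001, 0.1485]]
```

>>> drive_tool(motion=[[[0, 0, 0], [0, 0.001, 0.05], 0], [[0, 0, 0], [0, 0.001, 0.1], 0], [[0, 0, 0], [0, 0.001, 0.13], 0], [[0, 0, 0], [0, 0.001, 0.148], 0], [[0, 0, 0], [0, 0.001, 0.148], 0], [[0, 0, 0], [0, 0.001, 0.148], 255], [[0, 0, 0], [0, 0.001, 0.148], 255], [[0, 0, 0], [0, 0.001, 0.148], 255], [[0, 0, 0], [0, 0.001, 0.148], 255], [[0, 0, 0], [0, 0.001, 0.148], 255]])

```text
time: 51.75
ee_pos: [0.6212, -0.0763, 0.0163]
tcp_rot: [2.108, 2.322, 0.001]
ft_force: [-1.3, 0.4, 8.5]
width: 0.039
gripper_force: 59.2
```

>>> drive_tool(motion=[[[0, 0, 0], [0, 0, -0.03], 255], [[0, 0, 0], [0, 0, -0.08], 255], [[0, 0, 0], [0, 0, -0.13], 255], [[0, 0, 0], [0, 0, -0.15], 255], [[0, 0, 0], [0, 0, -0.15], 255], [[0, 0, 0], [0, 0, -0.15], 255]])

```text
time: 52.35
ee_pos: [0.6196, -0.0755, 0.1642]
tcp_rot: [2.11, 2.324, -0.001]
ft_force: [-0.6, -0.4, -1.3]
width: 0.0383
gripper_force: 60.3
```

```bash
python3 - <<'E'
from plan import *
rep()
chain([((.507,-.327,.165),tool(AZ)),((.507,-.327,.145),None)])
E
```

```text
t52.4 tcp [ 0.6196 -0.0755  0.1642] z [ 0.002 -0.002 -1.   ] y [0.995 0.096 0.001] w 0.0383 gf 60 F [-0.6 -0.4 -1.3] q [-0.3   0.44  1.44 -0.    1.26 -0.39]
rows 5.5 [[0.1, 0.1, 0.0], [-0.2394, -0.1363, -0.0005]]
rows 0.4 [[0.0, 0.0, 0.0], [-0.0, 0.0, 0.02]]
```

>>> drive_tool(motion=[[[0, 0, 0], [-0.2394, -0.1363, 0], 255], [[0, 0, 0], [-0.2394, -0.1363, 0], 255], [[0, 0, 0], [-0.2394, -0.1363, 0], 255], [[0, 0, 0], [-0.2394, -0.1363, 0], 255], [[0, 0, 0], [-0.2394, -0.1363, 0], 255], [[0, 0, 0], [-0.2394, -0.1363, 0], 255], [[0, 0, 0], [-0.2394, -0.1363, 0], 255], [[0, 0, 0], [-0.2394, -0.1363, 0.01], 255], [[0, 0, 0], [-0.2394, -0.1363, 0.02], 255], [[0, 0, 0], [-0.2394, -0.1363, 0.02], 255]])

```text
time: 53.35
ee_pos: [0.5062, -0.3244, 0.1409]
tcp_rot: [-2.107, -2.325, 0.001]
ft_force: [0.5, 0.5, -0.3]
width: 0.0388
gripper_force: 60.3
```

>>> drive_tool(motion=[[[0, 0, 0], [0, 0, 0], 255], [[0, 0, 0], [0, 0, 0], 255], [[0, 0, 0], [0, 0, 0], 255]])

```text
time: 53.65
ee_pos: [0.5075, -0.3267, 0.1443]
tcp_rot: [2.109, 2.325, -0.002]
ft_force: [-0.2, -0.6, -0.9]
width: 0.0386
gripper_force: 60.3
```

```bash
python3 - <<'E'
from plan import *
held("green");chain([((.507,-.3272,.101),tool(AZ))])
E
```

```text
t53.8 tcp [ 0.5073 -0.327   0.1443] z [ 0.001 -0.002 -1.   ] y [0.995 0.097 0.001] w 0.0387 gf 60 F [-0.1  0.5 -0.7] q [-0.76  0.42  1.52 -0.    1.2  -0.85]
pred bbox [299.8079031  157.16677832] [311.11023308 166.05923331]
159 000000001111110000000000
160 000000011111111100000000
161 000000011100011100000000
162 000000011100001100000000
163 000000011110011100000000
164 000000001111111100000000
165 000000000111110000000000
cols from 294; extents 300.5 309.5 158.5 165.5
rows 0.9 [[0.0, 0.1, 0.1], [-0.0001, -0.0004, 0.0433]]
```

>>> drive_tool(motion=[[[0, 0, 0], [-0.0002, -0.0003, 0.02], 255], [[0, 0, 0], [-0.0002, -0.0003, 0.036], 255], [[0, 0, 0], [-0.0002, -0.0003, 0.044], 255], [[0, 0, 0], [-0.0002, -0.0003, 0.044], 255], [[0, 0, 0], [-0.0002, -0.0003, 0.044], 255]])

```text
time: 54.25
ee_pos: [0.507, -0.3276, 0.1004]
tcp_rot: [2.11, 2.324, -0.002]
ft_force: [0.2, 0.8, 0.0]
width: 0.0388
gripper_force: 60.3
```

>>> drive_tool(motion=[[[0, 0, 0], [0, 0, 0.003], 255], [[0, 0, 0], [0, 0, 0.006], 255], [[0, 0, 0], [0, 0, 0.008], 255], [[0, 0, 0], [0, 0, 0.008], 255]])

```text
time: 54.65
ee_pos: [0.5067, -0.3272, 0.0917]
tcp_rot: [2.111, 2.325, -0.002]
ft_force: [-0.4, -0.2, -1.5]
width: 0.0386
gripper_force: 60.3
```

>>> drive_tool(motion=[[[0, 0, 0], [0, 0, 0.008], 255], [[0, 0, 0], [0, 0, 0.016], 255], [[0, 0, 0], [0, 0, 0.0215], 255], [[0, 0, 0], [0, 0, 0.0215], 255], [[0, 0, 0], [0, 0, 0.0215], 255]])

```text
time: 55.15
ee_pos: [0.5066, -0.3271, 0.0699]
tcp_rot: [2.111, 2.326, -0.002]
ft_force: [0.3, 0.4, -0.1]
width: 0.0387
gripper_force: 60.3
```

>>> drive_tool(motion=[[[0, 0, 0], [0, 0, 0], 85], [[0, 0, 0], [0, 0, 0], 85], [[0, 0, 0], [0, 0, 0], 85], [[0, 0, 0], [0, 0, -0.03], 85], [[0, 0, 0], [0, 0, -0.08], 85], [[0, 0, 0], [0, 0, -0.12], 85], [[0, 0, 0], [0, 0, -0.13], 85], [[0, 0, 0], [0, 0, -0.13], 85], [[0, 0, 0], [0, 0, -0.13], 85]])

```text
time: 56.05
ee_pos: [0.5061, -0.3267, 0.1992]
tcp_rot: [-2.112, -2.326, 0.002]
ft_force: [0.3, -0.6, -0.4]
width: 0.0574
gripper_force: 0.0
```

```bash
python3 - <<'E'
from plan import *
rep()
s=shot("side")
for c,z in(("green",.065),("blue",.055)): print(c,blobs(s,c,(285,160,325,200),s=140,v=40),proj("side",(.5068,-.327,z)))
t=shot("top")
print([(b[0],b[1],plane("top",b[0],.02)) for b in blobs(t,"yellow",(280,210,340,260),amin=20)])
print([(b[0],b[1],plane("side",b[0],.01)) for b in blobs(s,"orange",(295,215,330,240),amin=20)])
chain([((.4527,-.1025,.2),tool(AZ)),((.4527,-.1025,.1),None)])
E
```

```text
t56.0 tcp [ 0.5061 -0.3267  0.1992] z [-0.001 -0.001 -1.   ] y [ 0.995  0.096 -0.001] w 0.0574 gf 0 F [ 0.3 -0.6 -0.4] q [-0.76  0.37  1.45 -0.    1.32 -0.85]
green [(array([304. , 177.2]), array([ 8.5, 13.5]), 82.0)] [304.44499622 177.49478217]
blue [(array([303.2, 181.7]), array([ 2.9, 10.8]), 19.0)] [304.31059827 179.37549758]
[(array([308.3, 242.7]), array([4.3, 9.8]), array([ 0.43927963, -0.10033606,  0.02      ])), (array([308.9, 236.8]), array([ 4.8, 10.5]), array([ 0.45813227, -0.10201169,  0.02      ]))]
[(array([311.3, 227.7]), array([9.2, 9.9]), array([ 0.45461032, -0.10302325,  0.01      ]))]
rows 4.6 [[-0.2, -0.1, 0.0], [0.2279, -0.0313, -0.0015]]
rows 2.0 [[0.0, 0.0, 0.0], [0.0001, -0.0, 0.1]]
```

>>> drive_tool(motion=[[[0, 0, 0], [0.228, -0.031, 0], 0], [[0, 0, 0], [0.228, -0.031, 0], 0], [[0, 0, 0], [0.228, -0.031, 0], 0], [[0, 0, 0], [0.228, -0.031, 0], 0], [[0, 0, 0], [0.228, -0.031, 0], 0], [[0, 0, 0], [0.228, -0.031, 0], 0], [[0, 0, 0], [0.228, -0.031, 0.05], 0], [[0, 0, 0], [0.228, -0.031, 0.1], 0], [[0, 0, 0], [0.228, -0.031, 0.1], 0], [[0, 0, 0], [0.228, -0.031, 0.1], 0]])

```text
time: 57.15
ee_pos: [0.4533, -0.1037, 0.0993]
tcp_rot: [-2.111, -2.324, 0.004]
ft_force: [0.7, -0.4, 1.3]
width: 0.0855
gripper_force: 0.0
```

```bash
python3 - <<'E'
from plan import *
rep();look("orange");look("yellow")
chain([((.4527,-.1025,.006),tool(AZ)),((.4527,-.1025,.17),None),((.507,-.327,.17),None)])
E
```

```text
t57.1 tcp [ 0.4533 -0.1037  0.0993] z [-0.003 -0.    -1.   ] y [ 0.995  0.096 -0.003] w 0.0855 gf 0 F [ 0.7 -0.4  1.3] q [-0.46  0.25  1.91 -0.    0.99 -0.56]
orange top [([151.5, 298.5], array([ 3.3, 44. ]), 92.0, [0.2524, 0.3893, 0.008]), ([125.9, 131.0], array([ 4.4, 14.9]), 43.5, [0.7976, 0.513, 0.008])]
orange side [([311.3, 227.6], array([9.5, 9.8]), 71.5, [0.4547, -0.1054, 0.008]), ([206.1, 202.9], array([16.2, 56.1]), 501.5, [0.8841, -0.1749, 0.008])]
yellow top []
yellow side []
rows 1.9 [[0.2, 0.2, 0.0], [0.0026, -0.003, 0.096]]
rows 3.3 [[0.0, 0.0, 0.0], [-0.0, 0.0, -0.164]]
rows 4.6 [[0.0, 0.0, 0.0], [-0.2287, 0.0325, 0.0002]]
```

>>> drive_tool(motion=[[[0, 0, 0], [0.0012, -0.0005, 0.05], 0], [[0, 0, 0], [0.0012, -0.0005, 0.08], 0], [[0, 0, 0], [0.0012, -0.0005, 0.0925], 0], [[0, 0, 0], [0.0012, -0.0005, 0.0925], 0], [[0, 0, 0], [0.0012, -0.0005, 0.0925], 255], [[0, 0, 0], [0.0012, -0.0005, 0.0925], 255], [[0, 0, 0], [0.0012, -0.0005, 0.0925], 255], [[0, 0, 0], [0.0012, -0.0005, 0.0925], 255], [[0, 0, 0], [0.0012, -0.0005, 0.0925], 255], [[0, 0, 0], [0.0012, -0.0005, 0.0925], 255]])

```text
time: 58.35
ee_pos: [0.454, -0.1028, 0.0088]
tcp_rot: [2.109, 2.324, -0.001]
ft_force: [-2.3, 0.7, 10.8]
width: 0.0273
gripper_force: 58.4
```

>>> drive_tool(motion=[[[0, 0, 0], [0, 0, -0.03], 255], [[0, 0, 0], [0, 0, -0.08], 255], [[0, 0, 0], [0, 0, -0.13], 255], [[0, 0, 0], [0, 0, -0.164], 255], [[0, 0, 0], [0, 0, -0.164], 255], [[0, 0, 0], [0, 0, -0.164], 255]])

```text
time: 58.95
ee_pos: [0.4535, -0.1022, 0.1722]
tcp_rot: [2.109, 2.324, -0.001]
ft_force: [0.2, -0.4, -1.7]
width: 0.0271
gripper_force: 59.5
```

```bash
python3 - <<'E'
from plan import *
rep()
chain([((.507,-.3272,.17),tool(AZ)),((.507,-.3272,.125),None)])
E
```

```text
t59.0 tcp [ 0.4535 -0.1022  0.1722] z [ 0.002 -0.003 -1.   ] y [0.995 0.096 0.002] w 0.0271 gf 59 F [ 0.2 -0.4 -1.7] q [-0.46  0.16  1.82 -0.    1.16 -0.56]
rows 4.6 [[0.1, 0.2, 0.0], [-0.2291, 0.0316, 0.0029]]
rows 0.9 [[0.0, 0.0, 0.0], [-0.0001, -0.0, 0.045]]
```

>>> drive_tool(motion=[[[0, 0, 0], [-0.229, 0.0316, 0], 255], [[0, 0, 0], [-0.229, 0.0316, 0], 255], [[0, 0, 0], [-0.229, 0.0316, 0], 255], [[0, 0, 0], [-0.229, 0.0316, 0], 255], [[0, 0, 0], [-0.229, 0.0316, 0], 255], [[0, 0, 0], [-0.229, 0.0316, 0.015], 255], [[0, 0, 0], [-0.229, 0.0316, 0.03], 255], [[0, 0, 0], [-0.229, 0.0316, 0.03], 255], [[0, 0, 0], [-0.229, 0.0316, 0.03], 255], [[0, 0, 0], [-0.229, 0.0316, 0.03], 255]])

```text
time: 59.95
ee_pos: [0.5069, -0.3268, 0.1419]
tcp_rot: [2.111, 2.326, -0.002]
ft_force: [-0.1, 0.1, -0.8]
width: 0.0274
gripper_force: 59.5
```

```bash
python3 - <<'E'
from plan import *
s=shot("side");rep();T=readout.state()["ee_pos"]
A=np.linspace(0,2*np.pi,60)
q=np.array([proj("side",T+[.015*np.cos(a),.015*np.sin(a),z]) for a in A for z in(-.0085,.0115)]);print(q.min(0),q.max(0))
r,g,b=np.moveaxis(s[150:180,294:318].astype(float),-1,0)
for i,row in enumerate(r-b): print(150+i,row.astype(int))
chain([((.507,-.3272,.107),tool(AZ))])
cv2.imwrite("pics/sp.png",cv2.resize(s[135:195,275:335,::-1],None,fx=8,fy=8,interpolation=cv2.INTER_CUBIC))
E
```

```text
t60.0 tcp [ 0.5071 -0.327   0.1423] z [ 0.001 -0.002 -1.   ] y [0.995 0.097 0.   ] w 0.0275 gf 59 F [ 0.8  0.5 -1.2] q [-0.76  0.42  1.53 -0.    1.19 -0.85]
[301.55133784 157.74014382] [309.43867342 166.46651403]
150 [ -2  -1  -2  37  95  84  -1   0   2  74 130 128 123 126 127 128   0  -2
  23  83 124  84  -2  -1]
151 [ -2  -2  -2  -2  -3  -2  -3  -2  16  81 127 126 123 125 123 122  10  -2
   7  34  52  -3  -3  -2]
152 [ 29  -2  -3  -2  -2  -2   0  -2  34  99 122 126 126 123 123 123  26  -1
  -2  -2  -3  -2  -2  -1]
153 [ 89  -2  -2  -2  -1  -2  -2  -2  54 118 122 125 125 124 123 123  20  -2
  -2  -2  -2  -2  -1  -2]
154 [121  55  41  54  10  -2  -2  -3  69 123 125 126 126 126 123 116  -1  -2
  -2  -1  -3  -2  -2   8]
155 [126 117 106 114  81  11  -2  -2  68 124 125 125 124 125 126 100  -2  -1
  -2  12  50  80  60  68]
156 [129 127 125 125 126  26  -1   0  64 125 126 126 127 126 127 100   0  -1
  11  57 111 122 122 126]
157 [125 127 121 105 102  16  -1   2  53 111 122 122 122 119 118  96   1   0
  34 100 124 126 129 130]
158 [ 54  67  70  35  35  -2   0   1  33  86 116 122 123 122 12
[... 1557 characters left out ...]
8
 -52 -53 -52 -52 -53 -54]
174 [-50 -53 -52 -53 -52 -50 -39 -23   5   4   4   4  -5 -22 -39 -49 -49 -48
 -48 -48 -50 -48 -48 -48]
175 [-49 -55 -53 -54 -53 -37   1  22  15   4   4   6  19  20  -3 -44 -53 -49
 -48 -48 -49 -48 -48 -49]
176 [-52 -54 -52 -53 -48 -14  32  23  14   3   4   6  17  24  16 -14 -53 -52
 -52 -53 -54 -53 -53 -48]
177 [-54 -52 -54 -53 -47   5  48  32  16   5   4   4  13  21  23   7 -49 -53
 -53 -54 -53 -53 -50 -40]
178 [-52 -55 -53 -53 -48   1  46  48  32  11   8   8  17  23  24   9 -40 -54
 -52 -52 -52 -46 -42 -21]
179 [-27 -16 -23 -26 -21  -9  14  41  42  33  32  23  22  21  16  -8 -41 -54
 -50 -46 -41 -25 -26 -19]
rows 0.7 [[0.0, 0.1, 0.1], [-0.0001, -0.0001, 0.0353]]
```

View pics/sp.png

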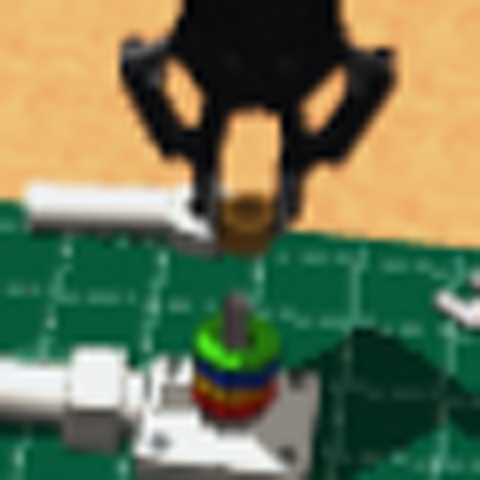

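>>> drive_tool(motion=[[[0, 0, 0], [0, 0, 0.015], 255], [[0, 0, 0], [0, 0, 0.028], 255], [[0, 0, 0], [0, 0, 0.033], 255], [[0, 0, 0], [0, 0, 0.033], 255]])

```text
time: 60.4
ee_pos: [0.5063, -0.3266, 0.108]
tcp_rot: [-2.111, -2.326, 0.002]
ft_force: [-0.2, 0.3, -0.8]
width: 0.0272
gripper_force: 59.5
```

>>> drive_tool(motion=[[[0, 0, 0], [0, 0, 0.002], 255], [[0, 0, 0], [0, 0, 0.0035], 255], [[0, 0, 0], [0, 0, 0.0035], 255]])

```text
time: 60.7
ee_pos: [0.5069, -0.3272, 0.1055]
tcp_rot: [2.111, 2.325, -0.002]
ft_force: [-0.6, -0.3, -0.8]
width: 0.0275
gripper_force: 59.5
```

>>> drive_tool(motion=[[[0, 0, 0], [0, 0, 0.0015], 255], [[0, 0, 0], [0, 0, 0.003], 255], [[0, 0, 0], [0, 0, 0.003], 255]])

```text
time: 61.0
ee_pos: [0.5067, -0.327, 0.1021]
tcp_rot: [2.111, 2.325, -0.002]
ft_force: [-0.1, 0.2, -0.4]
width: 0.027
gripper_force: 59.5
```

>>> drive_tool(motion=[[[0, 0, 0], [0, 0, 0.0015], 255], [[0, 0, 0], [0, 0, 0.003], 255], [[0, 0, 0], [0, 0, 0.003], 255]])

```text
time: 61.3
ee_pos: [0.5066, -0.327, 0.099]
tcp_rot: [2.111, 2.325, -0.002]
ft_force: [0.2, -0.9, -0.9]
width: 0.0271
gripper_force: 59.5
```

>>> drive_tool(motion=[[[0, 0, 0], [0, 0, 0.0015], 255], [[0, 0, 0], [0, 0, 0.003], 255], [[0, 0, 0], [0, 0, 0.003], 255]])

```text
time: 61.6
ee_pos: [0.5067, -0.327, 0.0961]
tcp_rot: [2.111, 2.325, -0.002]
ft_force: [0.4, -0.5, -0.0]
width: 0.027
gripper_force: 59.5
```

>>> drive_tool(motion=[[[0, 0, 0], [0, 0, 0.0015], 255], [[0, 0, 0], [0, 0, 0.003], 255], [[0, 0, 0], [0, 0, 0.003], 255]])

```text
time: 61.9
ee_pos: [0.5067, -0.327, 0.093]
tcp_rot: [2.111, 2.325, -0.002]
ft_force: [-0.1, 0.4, -0.6]
width: 0.027
gripper_force: 59.5
```

>>> drive_tool(motion=[[[0, 0, 0], [0, 0, 0.003], 255], [[0, 0, 0], [0, 0, 0.006], 255], [[0, 0, 0], [0, 0, 0.009], 255], [[0, 0, 0], [0, 0, 0.009], 255], [[0, 0, 0], [0, 0, 0.009], 255]])

```text
time: 62.4
ee_pos: [0.5067, -0.3271, 0.0842]
tcp_rot: [2.111, 2.325, -0.002]
ft_force: [0.1, -0.3, -0.9]
width: 0.0271
gripper_force: 59.5
```

>>> drive_tool(motion=[[[0, 0, 0], [0, 0, 0], 110], [[0, 0, 0], [0, 0, 0], 110], [[0, 0, 0], [0, 0, 0], 110], [[0, 0, 0], [0, 0, -0.03], 110], [[0, 0, 0], [0, 0, -0.08], 110], [[0, 0, 0], [0, 0, -0.12], 110], [[0, 0, 0], [0, 0, -0.15], 110], [[0, 0, 0], [0, 0, -0.15], 110], [[0, 0, 0], [0, 0, -0.15], 110], [[0, 0, 0], [0, 0, -0.15], 110]])

```text
time: 63.4
ee_pos: [0.5061, -0.3263, 0.2328]
tcp_rot: [-2.111, -2.325, 0.002]
ft_force: [-0.0, -0.2, -0.3]
width: 0.0485
gripper_force: 0.0
```

```bash
python3 - <<'E'
from plan import *
rep();s=shot("side")
for z in (.07,.09,.098): print(z,proj("side",(.507,-.327,z)))
print(blobs(s,"orange",(290,160,320,185),s=80),blobs(s,"green",(285,160,325,200),s=140,v=40))
cv2.imwrite("pics/end.png",cv2.resize(s[135:195,275:335,::-1],None,fx=8,fy=8,interpolation=cv2.INTER_CUBIC))
E
```

```text
t63.4 tcp [ 0.5061 -0.3263  0.2328] z [-0.002  0.    -1.   ] y [ 0.995  0.096 -0.002] w 0.0485 gf 0 F [-0.  -0.2 -0.3] q [-0.76  0.35  1.4  -0.    1.39 -0.85]
0.07 [304.46379829 176.54339318]
0.09 [304.73679218 172.71730663]
0.098 [304.8473071  171.16840878]
[(array([303. , 183.1]), array([ 4.1, 12.7]), 31.5), (array([304.5, 174.8]), array([8.4, 9.1]), 57.5), (array([312.8, 161.5]), array([ 5.6, 19. ]), 73.5)] [(array([303.9, 177.6]), array([ 7.7, 13.2]), 55.5)]
```

View pics/end.png

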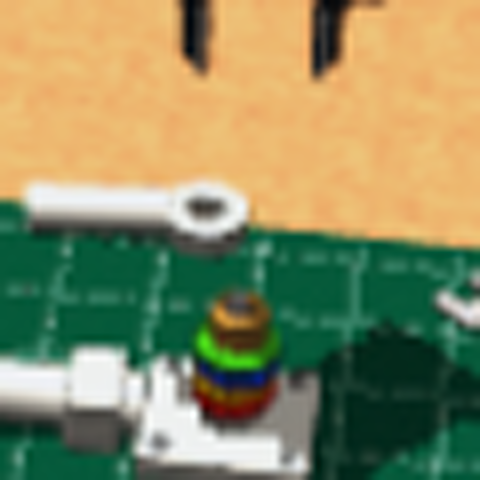

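The spacer sits on the green washer. Its centre is near pixel (304.5, 174.8), which matches a height of 70–90 mm. The stack reads red, yellow, blue, green from the bottom, and the gripper is clear of it.

```bash
python3 -c "
from plant import env
print(env.sign_off())"
```

```text
the job is handed in; nothing more can be done
None
```

The job is handed in: all four washers went through the chute and sit on the shaft in the order red, yellow, blue, green, with the spacer on top. The final side view shows the stack home, but sign-off returned no verdict.

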